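Fetch the penned-in loupe, seat it in its cone stand, restore the nook

ROBOT

A 7-joint arm with a two-finger parallel gripper is mounted at the origin on the work surface. World frame = base frame: x ahead of the robot, y to its left, z up, the work surface at z = 0. Lengths are in m, angles in rad, forces in N, time in s.
With the tool pointing down it reaches from about 0.35 to 0.9 m from the base axis. Payload 7.2 kg.
Tool frame: the origin (TCP) lies at the very end of the fingers, on their centre line; the grasp point (between the pads) lies 19 mm behind it; z points along the fingers, y is the direction in which the jaws open and shut (so a half turn about z gives the same grasp; the last joint's range is limited). The gripper opens to 88 mm and grips with 3 to 60 N. Pads are 20 mm wide; open, the fingers measure 115 mm over their backs; the gripper's body (75 mm by 178 mm) begins 61 mm behind the grasp point.
Start: joints at [1.217, 0.411, -0.013, 1.596, 0.006, 1.134, -0.082], TCP at [0.176, -0.6, 0.223] pointing down, gripper open.
Joint ranges: [-2.95, 2.95], [-0.29, 1.99], [-1.47, 1.44], [0.14, 2.54], [-1.03, 4.17], [0.13, 1.85], [-2.86, 2.86]. Speed limits (rad/s): [2.39, 2.39, 3.01, 3.01, 3.14, 3.14, 3.14].

INTERFACE

Orientations are given as a unit quaternion [w, x, y, z].
In Python, from cell import state, camera, finish_job gives the robot as it stands.
- The arm moves only by the tool step_arm, never from a script. Its argument "rows" is a list that holds one entry, the list of rows, each a list of 7 numbers: the shift along the tool's x, y, z in cm, then the turn, a rotation vector about the tool's x, y, z in rad, then the gripper's target within -1 to 1 (fully open at 1, half-way at 0, shut at -1). A call has 1 to 5 rows; each row is the pose to reach, as a shift and turn from the pose commanded when the call began, along the tool's axes at that moment; what a row does not reach only later rows make up. A row lasts 1/12 s, in which the tool goes at most 41.7 mm and 7.16 degrees, less where a joint would pass 70% of its speed; a pose out of reach is approached as far as the arm can. A call with a gripper value outside its range is refused whole. The fingers move at their own pace and stop on an object; the grip force is fixed at half the most. Time passes only in rows, so rows that repeat a pose let the fingers close. It gives the time, the measured TCP pose, the force and the opening at its end, in the units of the state.
- state(): the state, without advancing time (a new reading comes with each control period).
- camera(name): name is "scene" or "top"; returns a dict with "image" (420x560x3 uint8, red, green, blue), "z_map" (420x560 float32, m along the optical axis (not along the pixel's ray), 0 where there is no reading), "fx", "fy", "cx", "cy" (pixels), "position" and "orientation" of the camera in the world. Camera axes: x right, y up, looking along -z (the intrinsics and any distortion apply to the point x, -y, -z); pixel columns grow to the right and rows downward; lengths in m; the calibration is good to about 2 mm. A picture is of the moment at which its call begins.
- finish_job(): hands the job in, once; it reports no verdict.
The state is a dict: "clock": time; "qpos": joint angles; "joint_vel": joint speeds; "effort": joint torques, N m; "tool_pos": TCP position; "tool_rot": TCP orientation; "ft_force": force on the tool from outside, world axes, zero at the start; "ft_torque": the same for the moment, N m; "gripper_width": finger opening in m.
Only numpy, scipy, OpenCV 4.12 (cv2) and the standard library are available. Lean on these libraries where they do the work, as an engineer would, in place of code of your own. Each camera call takes 0.05 s, during which the arm holds its last target. There are 200 camera calls.

TASK

The black loupe is penned in at the back of the little wooden nook. Take out the turquoise stone, the jar and the dop stick in its foot and stand all three in the aluminium tray, then lift out the loupe and lower it gently, narrow end down, into the cone cup on the dark stand until it sits fully home. Only then put the stone, the jar and the dop stick back upright, each on the very spot where it stood at first; leave the specimen box where it is.

Things in the scene. Friction and masses are not known exactly. Their poses are not given: they have to be found in the camera images.
- loupe: black loupe, loose, 52 mm tall, 40 to 80 g, upright: a cone from 22 mm across at its foot to 34 mm at height 30 mm, then a straight round collar 38 mm across from height 30 to 52 mm (grip this collar). Origin: centre of the foot; z up.
- stone: chunk of turquoise with brown veins, loose, 34 x 34 mm across with upright flat sides (edges rounded 6 mm) up to height 27 mm, lumpy top up to about 38 mm; about 70 to 140 g. Origin: centre of the underside; x and y square to the flat sides, z up.
- jar: small round amber glass jar with white screw cap, loose, closed, body 33 mm across, cap 35 mm across from height 34 mm to the top at 48 mm; about 55 to 110 g. Origin: centre of the underside; z up.
- dop: dop stick standing in a pine foot, loose, one piece: foot a 34 mm cube, from its top a 10 mm wooden stick to height 56 mm with a small stone 12 mm wide glued on top, 63 mm tall in all; about 40 to 85 g. Grip the foot. Origin: centre of the underside; x and y square to the foot's sides, z up.
- nook: fixed board, top at z = 10 mm, 180 mm in y, x -75 to 70 mm; back rail x 55 to 69 mm, top at 36 mm. Cork discs mark the spots (x, y mm): loupe (25, 0); left (4, 45), right (4, -45), front (-36, 0) for the other three in any order, square to it. Grip left and right ones along its x, the front one and, once the sides are empty, the loupe along y. Origin: underside; z up.
- tray: fixed open aluminium tray, the side area, 110 mm (x) by 190 mm (y), 15 mm high, walls and floor 5 mm thick (floor top at z = 5 mm). Origin: centre of the underside; x along the short side, z up.
- stand: fixed stand: dark wooden base 90 x 90 x 10 mm, on its centre an aluminium cone cup, rim at height 39 mm, 44 mm across outside, mouth 36 mm, narrowing to about 26 mm at its floor at height 15 mm. The loupe's foot rests on that floor with about 2 mm of play around; its collar then stays above the rim, from height 45 mm. Origin: centre of the underside, on the cup's axis; z up.
- specimen_box: bystander: clear closed specimen box with a steel latch, loose, 72 x 92 mm, 59 mm tall. Origin: centre of the underside. To be left alone.

How it is judged:
By the outcome, as a careful person would: the job done as asked, in the order asked, and still so for the second after the job is handed in, with the robot touching nothing.
It also fails if it takes over 141 s, if anything falls off the work surface, if the arm or the gripper's body presses on something with over 40 N, if the wrist force passes 120 N, or if a joint passes its speed limit or range.

## Working session

There is one attempt and no reset: what is moved stays moved. The work goes in short steps, Python scripts to look and compute and a tool call to move; the robot and the scene stay as the last step left them, time stands still between calls to the robot, and variables do not carry over. Pictures are saved under pics/ and viewed, about 12 in all and at most 16, crops included, and the job is handed in when it is done.

Besides the shell and the picture viewer there is one more tool, called after "Call:" as name([rows], argument=value, ...), one row to a line, values as JSON. step_arm: Moves the arm, as the interface text tells. Its arguments: {"type":"object","properties":{"rows":{"type":"array","items":{"type":"array","items":{"type":"array","items":{"type":"number"}}}}},"required":["rows"]}

```bash
ls; mkdir -p pics; cat > h.py <<'E'
import numpy as np, cv2
from scipy.spatial.transform import Rotation as R
from cell import state, camera
def rot(q): return R.from_quat([q[1],q[2],q[3],q[0]]).as_matrix()
def pts(c):
    z=c["z_map"]; v,u=np.mgrid[:z.shape[0],:z.shape[1]]
    p=np.stack([(u-c["cx"])/c["fx"]*z,-(v-c["cy"])/c["fy"]*z,-z],-1)
    return p@rot(c["orientation"]).T+np.array(c["position"])
def ray(c,u,v,h):
    d=rot(c["orientation"])@np.array([(u-c["cx"])/c["fx"],-(v-c["cy"])/c["fy"],-1]); o=np.array(c["position"])
    return o+d*(h-o[2])/d[2]
def save(c,n): cv2.imwrite("pics/"+n+".png",c["image"][:,:,::-1])
E
python3 - <<'E'
from h import *
print(state())
for n in("top","scene"):
    c=camera(n); save(c,n+"0"); print({k:v for k,v in c.items() if k not in("image","z_map")}); np.savez("/tmp/"+n,**c)
E
```

```text
pics
{'clock': 0.0, 'qpos': array([ 1.21678873,  0.41186109, -0.01271324,  1.59701598,  0.00557781,
        1.1343175 , -0.08220292]), 'joint_vel': array([-0.000596  ,  0.00089489, -0.00134674,  0.00032783, -0.00078173,
        0.00027662,  0.00139441]), 'effort': array([-5.69404510e-04, -5.87940431e+01,  6.41661510e-01, -2.91074431e+01,
       -5.38611528e-02,  1.82453758e-02,  1.91698819e-04]), 'tool_pos': array([ 0.17603445, -0.59917722,  0.22184475]), 'tool_rot': array([-7.67583698e-04,  9.89805367e-01,  1.42424443e-01, -1.56267655e-04]), 'ft_force': array([0.02318862, 0.84943976, 0.26307155]), 'ft_torque': array([0.02041654, 0.04773815, 0.02509032]), 'gripper_width': 0.0874551583169408}
{'fx': 408.2789526471293, 'fy': 408.2789526471293, 'cx': 275.9174359371931, 'cy': 216.05703573988802, 'position': array([ 0.53395836, -0.01680412,  0.80973813]), 'orientation': array([ 0.71354223,  0.03480307, -0.03359962, -0.69894013])}
{'fx': 524.603883920664, 'fy': 524.603883920664, 'cx': 275.7164166798077, 'cy': 209.6674471251575, 'position': array([ 1.02730592, -0.64486466,  0.79528086]), 'orientation': array([0.88657147, 0.36949651, 0.10629598, 0.25722464])}
```

View pics/top0.png

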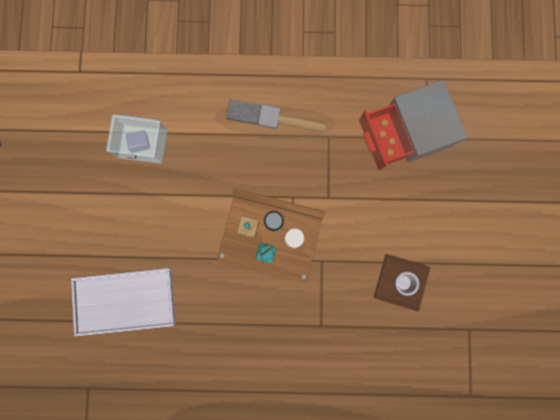

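View pics/scene0.png

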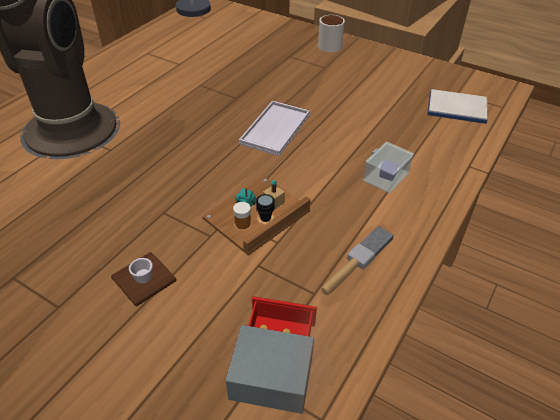

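The top view shows the nook around (272,235), with the dop left (248,227), the stone in front (266,253), the jar right (294,238) and the loupe (274,221). The tray is at (123,302), the stand at (402,283) and the specimen box at (137,140). The scene view confirms this layout.

```bash
python3 - <<'E'
from h import *
c=dict(np.load("/tmp/top.npz")); P=pts(c); z=P[...,2]
v,u=np.mgrid[:420,:560]
def box(a,b,e,f): return (u>=a)&(u<=b)&(v>=e)&(v<=f)
def rep(n,m):
    q=P[m][:,:2].astype(np.float32)*1000; r=cv2.minAreaRect(q); print(n,m.sum(),np.round(r[0],1),np.round(r[1],1),round(r[2],1),'z',np.round(np.percentile(z[m],[5,50,95])*1000,1), 'mean',np.round(q.mean(0),1)); return r
print('table z',np.median(z[box(200,400,300,320)]))
N=box(205,335,180,290)
r=rep('board',N&(z>.006)&(z<.014)); rep('rail',N&(v<218)&(z>.03)&(z<.042)&((v-190)<(u-235)*.27+12))
rep('jar',box(280,306,222,252)&(z>.052)); rep('loupe',box(262,286,208,232)&(z>.055))
rep('dopfoot',box(232,262,212,240)&(z>.036)&(z<.05)); rep('doptip',box(232,262,212,240)&(z>.06))
rep('stone',box(252,280,240,266)&(z>.03))
rep('tray',box(60,185,260,345)&(z>.0105)&(z<.02)); rep('trayfloor',box(60,185,260,345)&(z>.002)&(z<.009))
rep('standbase',box(365,440,245,320)&(z>.006)&(z<.0125)); rep('cup',box(380,430,260,305)&(z>.034)&(z<.045))
hsv=cv2.cvtColor(c["image"],cv2.COLOR_RGB2HSV)
m=N&(hsv[...,0]>78)&(hsv[...,0]<100)&(hsv[...,1]>120)
rep('teal',m&box(252,280,240,266))
# colour-based rays
for n,mm,h in (('stand dark',box(365,440,245,320)&(hsv[...,2]<75),.01),('tray',box(60,185,260,345)&(hsv[...,1]<60),.015)):
    rr=cv2.minAreaRect(np.argwhere(mm)[:,::-1].astype(np.float32)); print(n,rr,ray(c,*rr[0],h))
    print([np.round(ray(c,*p,h)[:2]*1000) for p in cv2.boxPoints(rr)])
cv2.imwrite("pics/crop.png",cv2.resize(c["image"][180:300,205:445,::-1],None,fx=3.3,fy=3.3,interpolation=cv2.INTER_CUBIC))
E
```

```text
table z 0.0006882254013859113
board 4772 [5.569e+02 3.000e-01] [180.3 145.2] 76.8 z [ 8.4 10.6 12.8] mean [560.   -1.8]
rail 705 [633.7 -17.9] [179.9  14.3] 76.8 z [33.6 36.5 38.6] mean [633.3 -17.9]
jar 301 [563.2 -42.4] [45.5 62.9] 84.7 z [56.6 58.7 62.5] mean [568.  -46.6]
loupe 337 [578.  -18.1] [80.  37.1] 23.3 z [60.4 62.9 65.1] mean [596.9  -9.7]
dopfoot 293 [587.5  39. ] [33.7 34. ] 76.8 z [42.4 44.5 46.7] mean [587.   38.7]
doptip 39 [563.2  12.9] [83.2 10.2] 46.3 z [ 69.7  72.8 809.7] mean [577.9  29. ]
stone 311 [537.9   2.2] [38.8 34. ] 75.1 z [32.9 42.5 48. ] mean [538.4   4. ]
tray 888 [439.6 278.2] [110.3 191.4] 6.9 z [11.9 15.  17.6] mean [437.7 280.1]
trayfloor 5637 [437.8 281.2] [163.1 247.9] 1.2 z [2.3 5.4 7.7] mean [438.7 279. ]
standbase 1580 [ 487.1 -260.9] [90.8 89.9] 74.6 z [ 7.9 10.4 12.1] mean [ 487.6 -258.5]
cup 175 [ 487.1 -260.6] [41.3 42.1] 64.6 z [35.2 39.1 41.3] mean [ 486.4 -261.8]
teal 155 [538.8   3.4] [28.3 28.1] 77.2 z [35.5 43.6 48. ] mean [536.6   3. ]
stand dark ((375.0, 295.0), (0.0, 0.0), 0.0) [ 0.46236956 -0.20913782  0.01      ]
[array([ 462., -209.]), array([ 462., -209.]), array([ 462., -209.]), array([ 462., -209.])]
tray ((122.11946105957031, 301.6499328613281), (58.800384521484375, 102.74565124511719), 84.0684814453125) [0.44017069 0.27673477 0.015     ]
[array([483., 384.]), array([508., 188.]), array([397., 171.]), array([374., 364.])]
```

View pics/crop.png

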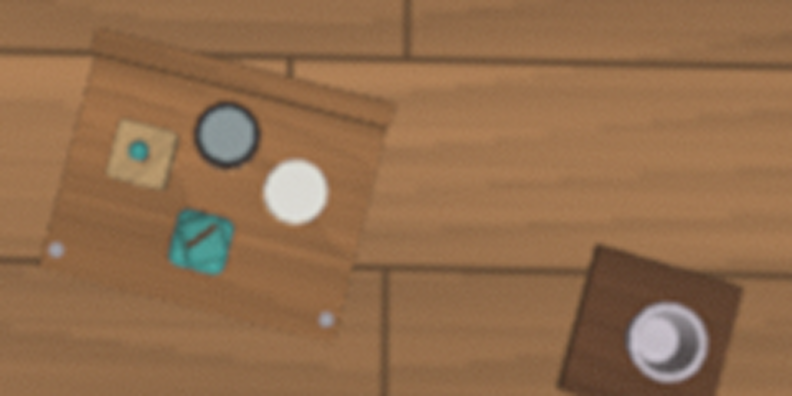

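```bash
cat >> h.py <<'E'
def psi():
    q=state()["tool_rot"]; m=rot(q); return np.degrees(np.arctan2(m[1,0],m[0,0]))
def plan(way,start=None):
    "way: list of (x,y,z mm, psi deg); prints shift/turn of each leg in the tool frame of the leg's start"
    if start is None:
        s=state(); start=(*(np.array(s["tool_pos"])*1000),psi()); print("at",np.round(start,1))
    for w in way:
        d=np.array(w[:3])-start[:3]; a=np.radians(start[3])
        sh=[d[0]*np.cos(a)+d[1]*np.sin(a), d[0]*np.sin(a)-d[1]*np.cos(a), -d[2]]
        print(np.round(w,1),"->",np.round(np.array(sh)/10,2),"rz",round(-np.radians(w[3]-start[3]),3)); start=w
O=np.array([573.6,-3.8]); YAW=-13.2
def nook(x,y):
    a=np.radians(YAW); return O+[x*np.cos(a)-y*np.sin(a),x*np.sin(a)+y*np.cos(a)]
T=np.array([439.6,278.2]); TY=6.9
def tray(x,y):
    a=np.radians(TY); return T+[x*np.cos(a)-y*np.sin(a),x*np.sin(a)+y*np.cos(a)]
E
python3 - <<'E'
from h import *
for n in("top","scene"):
    c=dict(np.load(f"/tmp/{n}.npz")); P=pts(c)*1000; z=P[...,2]
    for k,s,a,b,f in(("loupe",(25,0),58,68,'c'),("left",(4,45),41,48,'r'),("right",(4,-45),54,63,'c'),("front",(-36,0),29,50,'r')):
        m=(np.hypot(P[...,0]-nook(*s)[0],P[...,1]-nook(*s)[1])<27)&(z>a)&(z<b)
        q=P[m][:,:2].astype(np.float32); r=cv2.minAreaRect(q); print(n,k,m.sum(),'expect',np.round(nook(*s),1),np.round(r[0],1),np.round(r[1],1),round(r[2],1),'circ',np.round(cv2.minEnclosingCircle(q)[0],1),'zmed',np.median(z[m]))
    m=(np.hypot(P[...,0]-487,P[...,1]+261)<27)&(z>36)&(z<42); q=P[m][:,:2].astype(np.float32);print(n,'cup',m.sum(),np.round(cv2.minEnclosingCircle(q),1)if 0 else cv2.minEnclosingCircle(q))
    m=(abs(P[...,0]-440)<90)&(abs(P[...,1]-278)<130)&(z>11.5)&(z<19); q=P[m][:,:2].astype(np.float32);print(n,'tray',cv2.minAreaRect(q))
x,y=nook(-36,0); tx,ty=tray(0,0)
plan([(270,-400,180,1.6),(x-100,y-180,140,-13.2),(x,y,100,-13.2),(x,y,17,-13.2)])
E
```

```text
top loupe 331 expect [597.9  -9.5] [597.4  -9.6] [36.5 36.4] 47.1 circ [597.7  -9.2] zmed 62.88766542519109
top left 291 expect [587.8  39.1] [587.5  39. ] [33.7 34. ] 76.8 circ [587.4  39.2] zmed 44.57019855841882
top right 279 expect [567.2 -48.5] [567.1 -48.9] [33.1 33.2] 0.9 circ [567.1 -48.6] zmed 58.58254470055135
top front 310 expect [538.6   4.4] [538.6   4.6] [34.1 33.9] 76.7 circ [538.2   4.6] zmed 42.28217195852435
top cup 154 ((486.9137268066406, -261.290771484375), 21.982532501220703)
top tray ((439.6646728515625, 278.2343444824219), (110.09259033203125, 191.37205505371094), 7.012286186218262)
scene loupe 214 expect [597.9  -9.5] [600.3  -8.2] [36.4 39.3] 33.1 circ [598.4  -9.1] zmed 62.253842483969706
scene left 139 expect [587.8  39.1] [590.1  40.9] [32.5 37.8] 82.1 circ [589.9  40.1] zmed 43.49407955422746
scene right 181 expect [567.2 -48.5] [569.5 -47.4] [34.  34.5] 88.2 circ [568.7 -48.2] zmed 57.74718445746696
scene front 204 expect [538.6   4.4] [541.    4.3] [32.1 35. ] 78.0 circ [540.2   5.4] zmed 40.75225442330266
scene cup 143 ((489.1632995605469, -259.4114074707031), 22.170536041259766)
scene tray ((441.8664245605469, 278.8836364746094), (112.26841735839844, 196.85507202148438), 6.65450382232666)
at [ 176.1 -599.2  221.9   16.4]
[ 270.  -400.   180.     1.6] -> [ 14.63 -16.47   4.19] rz 0.258
[ 438.6 -175.6  140.   -13.2] -> [ 17.48 -21.96   4.  ] rz 0.258
[538.6   4.4 100.  -13.2] -> [  5.63 -19.81   4.  ] rz -0.0
[538.6   4.4  17.  -13.2] -> [ 0.  -0.   8.3] rz -0.0
```

Call:
step_arm([
  [[13.0,-11.9,2.5,0,0,0.517,0.2],[13.0,-11.9,2.5,0,0,0.517,0.2],[13.0,-11.9,2.5,0,0,0.517,0.2],[13.0,-11.9,2.5,0,0,0.517,0.2],[13.0,-11.9,2.5,0,0,0.517,0.2]],
])

```text
clock: 0.52
tool_pos: [0.2702, -0.4435, 0.1966]
tool_rot: [-0.002, 0.993, -0.117, -0.0]
ft_force: [0.2, 0.9, 0.3]
gripper_width: 0.0576
```

Call:
step_arm([
  [[5.4,-16.8,2.5,0,0,0,0.2],[5.4,-16.8,2.5,0,0,0,0.2],[5.4,-16.8,2.5,0,0,0,0.2],[5.4,-16.8,2.5,0,0,0,0.2],[5.4,-16.8,2.5,0,0,0,0.2]],
])

```text
clock: 0.93
tool_pos: [0.361, -0.2917, 0.1718]
tool_rot: [-0.001, 0.994, -0.112, -0.0]
ft_force: [0.1, 0.2, 0.7]
gripper_width: 0.0529
```

Call:
step_arm([
  [[5.4,-16.8,2.5,0,0,0,0.2],[5.4,-16.8,2.5,0,0,0,0.2],[5.4,-16.8,2.5,0,0,0,0.2],[5.4,-16.8,2.5,0,0,0,0.2],[5.4,-16.8,2.5,0,0,0,0.2]],
])

```text
clock: 1.35
tool_pos: [0.4519, -0.1403, 0.147]
tool_rot: [-0.001, 0.994, -0.112, 0.0]
ft_force: [-0.3, -0.1, 0.3]
gripper_width: 0.0527
```

Call:
step_arm([
  [[5.4,-16.8,2.5,0,0,0,0.2],[5.4,-16.8,2.5,0,0,0,0.2],[5.4,-16.8,2.5,0,0,0,0.2],[5.4,-16.8,2.5,0,0,0,0.2],[5.4,-16.8,2.5,0,0,0,0.2]],
])

```text
clock: 1.77
tool_pos: [0.5424, 0.0116, 0.1218]
tool_rot: [-0.002, 0.994, -0.112, 0.0]
ft_force: [-0.2, -0.1, -0.1]
gripper_width: 0.0525
```

```bash
python3 - <<'E'
from h import *
s=state(); t=s["tool_pos"]*1000; print(t,psi())
c=camera("scene"); P=pts(c)*1000; save(c,"s1")
m=(abs(P[...,0]-t[0])<50)&(abs(P[...,1]-t[1])<60)&(P[...,2]>t[2]-4)&(P[...,2]<t[2]+25)
a=np.radians(psi()); d=P[m]-t; X=d[:,0]*np.cos(a)+d[:,1]*np.sin(a); Y=d[:,0]*np.sin(a)-d[:,1]*np.cos(a)
for sgn in(1,-1):
    k=sgn*Y>0; print(sgn,k.sum(),'x',np.percentile(X[k],[3,97]),'y',np.percentile(Y[k],[3,50,97]),'z',d[k,2].min())
cam=camera("top"); P=pts(cam)*1000
m=(abs(P[...,0]-t[0])<90)&(abs(P[...,1]-t[1])<130)&(P[...,2]>t[2]+60)&(P[...,2]<t[2]+130); print(m.sum())
if m.sum(): print(cv2.minAreaRect(P[m][:,:2].astype(np.float32)),np.median(P[m][:,2]))
plan([(539,4.7,60,-13.2),(539,4.7,17,-13.2)])
E
```

```text
[542.44133284  11.60991853 121.79000649] -12.87622473608972
1 95 x [-8.96991806 12.75208594] y [26.67526127 33.51765513 35.23228782] z -1.632371709593187
-1 98 x [-9.12384266 12.86356027] y [-35.25470441 -28.38583062 -26.2290243 ] z -1.0205661031519355
178
((530.6980590820312, -75.65962982177734), (10.101503372192383, 49.50569534301758), 88.55745697021484) 245.03192078163914
at [540.9   7.9 121.8 -13. ]
[539.    4.7  60.  -13.2] -> [-0.11  0.36  6.18] rz 0.004
[539.    4.7  17.  -13.2] -> [ 0.  -0.   4.3] rz -0.0
```

View pics/s1.png

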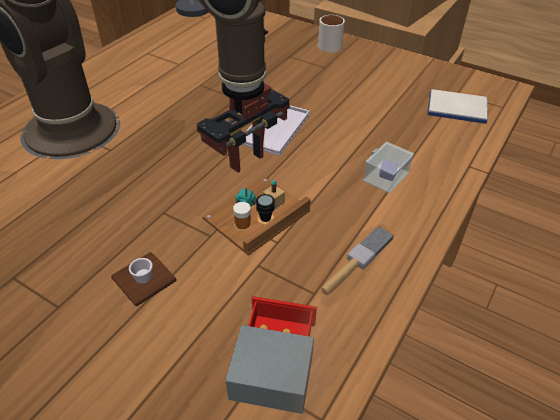

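Call:
step_arm([
  [[-0.1,0,3,0,0,0,0.2],[-0.1,0,6,0,0,0,0.2],[-0.1,0,8,0,0,0,0.2],[-0.1,0,8,0,0,0,0.2],[-0.1,0,8,0,0,0,0.2]],
])

```text
clock: 2.28
tool_pos: [0.5383, 0.0032, 0.0422]
tool_rot: [0.001, 0.993, -0.116, -0.001]
ft_force: [0.1, -0.8, 0.4]
gripper_width: 0.0526
```

```bash
python3 - <<'E'
from h import *
plan([(538.5,4.5,17,-13.2)])
E
```

```text
at [538.3   3.2  42.2 -13.3]
[538.5   4.5  17.  -13.2] -> [-0.01 -0.13  2.52] rz -0.002
```

Call:
step_arm([
  [[0,-0.1,1,0,0,0,0.2],[0,-0.1,2,0,0,0,0.2],[0,-0.1,2.5,0,0,0,0.2],[0,-0.1,2.5,0,0,0,0.2],[0,-0.1,2.5,0,0,0,0.2]],
])

```text
clock: 2.7
tool_pos: [0.5397, 0.0058, 0.0176]
tool_rot: [0.0, 0.993, -0.115, -0.0]
ft_force: [0.2, 0.1, 0.5]
gripper_width: 0.0522
```

Call:
step_arm([
  [[0,0,0,0,0,0,-1],[0,0,0,0,0,0,-1],[0,0,0,0,0,0,-1],[0,0,0,0,0,0,-1],[0,0,0,0,0,0,-1]],
])

```text
clock: 3.12
tool_pos: [0.5401, 0.006, 0.018]
tool_rot: [-0.0, 0.993, -0.115, 0.0]
ft_force: [-0.7, -0.4, 2.9]
gripper_width: 0.0342
```

```bash
python3 - <<'E'
from h import *
s=state();print(s["gripper_width"],s["ft_force"])
x,y=tray(0,0); a=s["tool_pos"]*1000
plan([(a[0],a[1],117,-13.2),(x+40,y-120,115,-3),(x,y,115,6.9),(x,y,13.5,6.9)])
E
```

```text
0.034159574434594976 [-0.69583415 -0.43873971  2.90553263]
at [540.1   6.   18.  -13.2]
[540.1   6.  117.  -13.2] -> [ 0.  -0.  -9.9] rz -0.001
[479.6 158.2 115.   -3. ] -> [ -9.37 -13.44   0.2 ] rz -0.178
[439.6 278.2 115.    6.9] -> [ -4.62 -11.77  -0.  ] rz -0.173
[439.6 278.2  13.5   6.9] -> [ 0.    0.   10.15] rz -0.0
```

Call:
step_arm([
  [[0,0,-2,0,0,0,-1],[0,0,-6,0,0,0,-1],[0,0,-9.9,0,0,0,-1]],
])

```text
clock: 3.37
tool_pos: [0.5383, 0.0059, 0.1166]
tool_rot: [0.0, 0.993, -0.115, -0.002]
ft_force: [-0.0, -0.5, -0.7]
gripper_width: 0.0342
```

Call:
step_arm([
  [[-2,-3,0,0,0,-0.05,-1],[-5,-6.5,0.1,0,0,-0.1,-1],[-7,-10,0.2,0,0,-0.15,-1],[-9.4,-13.4,0.2,0,0,-0.178,-1]],
])

```text
clock: 3.7
tool_pos: [0.4795, 0.1561, 0.1149]
tool_rot: [-0.0, 1.0, -0.026, 0.0]
ft_force: [1.0, -0.4, -1.0]
gripper_width: 0.0339
```

Call:
step_arm([
  [[-1.5,-4,0,0,0,-0.05,-1],[-3,-8,0,0,0,-0.1,-1],[-4.6,-11.8,0,0,0,-0.173,-1],[-4.6,-11.8,0,0,0,-0.173,-1],[-4.6,-11.8,0,0,0,-0.173,-1]],
])

```text
clock: 4.12
tool_pos: [0.4388, 0.2782, 0.1146]
tool_rot: [-0.001, 0.998, 0.063, -0.0]
ft_force: [0.5, -0.6, -1.1]
gripper_width: 0.0343
```

Call:
step_arm([
  [[0,0,3,0,0,0,-1],[0,0,6,0,0,0,-1],[0,0,8,0,0,0,-1],[0,0,8,0,0,0,-1],[0,0,8,0,0,0,-1]],
])

```text
clock: 4.53
tool_pos: [0.4403, 0.2736, 0.034]
tool_rot: [0.001, 0.998, 0.059, -0.001]
ft_force: [0.3, 0.7, -0.1]
gripper_width: 0.0341
```

```bash
python3 - <<'E'
from h import *
s=state();print(s["gripper_width"],s["ft_force"])
plan([(439.6,278.2,13.5,6.9)])
E
```

```text
0.03409193633816285 [ 0.26379743  0.72532482 -0.11852816]
at [440.3 273.6  34.    6.7]
[439.6 278.2  13.5   6.9] -> [-0.02 -0.47  2.05] rz -0.003
```

Call:
step_arm([
  [[0,0,1,0,0,0,-1],[0,0,1.6,0,0,0,-1],[0,0,1.9,0,0,0,-1],[0,0,2.0,0,0,0,-1],[0,0,2.1,0,0,0,-1]],
])

```text
clock: 4.95
tool_pos: [0.4406, 0.2754, 0.0138]
tool_rot: [-0.0, 0.998, 0.06, 0.0]
ft_force: [-0.7, 0.4, -0.9]
gripper_width: 0.0345
```

Call:
step_arm([
  [[0,0,0,0,0,0,-1],[0,0,0,0,0,0,-1],[0,0,0,0,0,0,0.2],[0,0,0,0,0,0,0.2],[0,0,0,0,0,0,0.2]],
])

```text
clock: 5.37
tool_pos: [0.4406, 0.2755, 0.0139]
tool_rot: [-0.0, 0.998, 0.06, 0.0]
ft_force: [-0.7, -0.6, 0.8]
gripper_width: 0.0506
```

```bash
python3 - <<'E'
from h import *
s=state();print(s["gripper_width"],s["ft_force"]); a=s["tool_pos"]*1000
x,y=nook(4,-45)
plan([(a[0],a[1],110,6.9),((a[0]+x)/2-20,(a[1]+y)/2,110,40),(x,y,110,76.8),(x,y,32,76.8)])
E
```

```text
0.05055944701766277 [-0.69474757 -0.62355641  0.84616581]
at [440.6 275.5  13.9   6.9]
[440.6 275.5 110.    6.9] -> [ 0.    0.   -9.61] rz -0.001
[483.9 113.5 110.   40. ] -> [ 2.35 16.6  -0.  ] rz -0.578
[567.2 -48.5 110.   76.8] -> [-4.03 17.76 -0.  ] rz -0.642
[567.2 -48.5  32.   76.8] -> [0.  0.  7.8] rz -0.0
```

Call:
step_arm([
  [[0,0,-3,0,0,0,0.2],[0,0,-6.5,0,0,0,0.2],[0,0,-9.6,0,0,0,0.2]],
])

```text
clock: 5.62
tool_pos: [0.44, 0.2754, 0.1109]
tool_rot: [0.0, 0.998, 0.06, -0.001]
ft_force: [0.5, 0.3, -0.5]
gripper_width: 0.0526
```

Call:
step_arm([
  [[0.5,3.3,0,0,0,-0.122,0.2],[1,6.6,0,0,0,-0.244,0.2],[1.4,10,0,0,0,-0.366,0.2],[1.9,13.3,0,0,0,-0.488,0.2],[2.35,16.6,0,0,0,-0.61,0.2]],
])

```text
clock: 6.03
tool_pos: [0.4839, 0.1118, 0.11]
tool_rot: [0.0, 0.933, 0.36, 0.0]
ft_force: [1.1, -0.1, 0.0]
gripper_width: 0.0527
```

Call:
step_arm([
  [[-0.9,3.5,0,0,0,-0.122,0.2],[-1.8,7,0,0,0,-0.244,0.2],[-2.8,10.6,0,0,0,-0.366,0.2],[-3.7,14.1,0,0,0,-0.488,0.2],[-4.6,17.6,0,0,0,-0.61,0.2]],
])

```text
clock: 6.45
tool_pos: [0.5673, -0.0505, 0.1099]
tool_rot: [0.0, 0.782, 0.623, 0.0]
ft_force: [0.3, -0.0, -0.6]
gripper_width: 0.0528
```

Call:
step_arm([
  [[0,0,0,0,0,0,0.2],[0,0,0,0,0,0,0.2],[0,0,1,0,0,0,0.2],[0,0,2,0,0,0,0.2],[0,0,3,0,0,0,0.2]],
])

```text
clock: 6.87
tool_pos: [0.566, -0.0469, 0.0786]
tool_rot: [-0.0, 0.783, 0.622, -0.0]
ft_force: [-0.1, 0.0, 0.4]
gripper_width: 0.0525
```

```bash
python3 - <<'E'
from h import *
plan([(567.2,-48.5,32,76.8)])
c=camera("scene"); save(c,"s2")
E
```

```text
at [566.  -46.9  78.6  76.9]
[567.2 -48.5  32.   76.8] -> [-0.13  0.15  4.66] rz 0.001
```

View pics/s2.png

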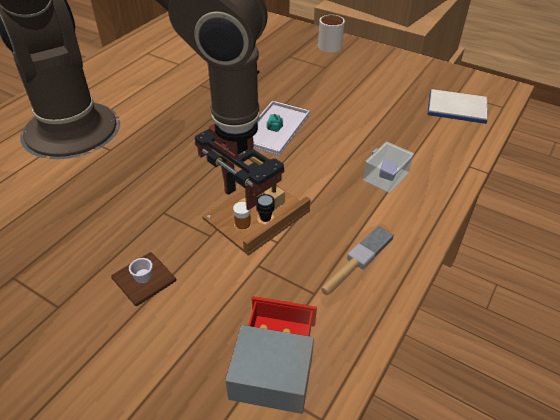

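The scene picture shows the stone standing in the tray at (274,122) and the fingers straddling the jar at (242,210).

Call:
step_arm([
  [[-0.1,0.1,1.5,0,0,0,0.2],[-0.1,0.1,3,0,0,0,0.2],[-0.1,0.1,4.2,0,0,0,0.2],[-0.1,0.1,4.6,0,0,0,0.2],[-0.1,0.1,4.6,0,0,0,0.2]],
])

```text
clock: 7.33
tool_pos: [0.5664, -0.049, 0.0323]
tool_rot: [-0.001, 0.784, 0.621, -0.001]
ft_force: [0.1, -0.5, 0.1]
gripper_width: 0.0525
```

Call:
step_arm([
  [[0,0,0,0,0,0,0.2],[0,0,0,0,0,0,0.2],[0,0,0,0,0,0,0.2]],
])

```text
clock: 7.58
tool_pos: [0.568, -0.0497, 0.0344]
tool_rot: [0.0, 0.784, 0.621, 0.0]
ft_force: [0.1, -0.4, 0.6]
gripper_width: 0.0527
```

Call:
step_arm([
  [[0,0,0,0,0,0,-1],[0,0,0,0,0,0,-1],[0,0,0,0,0,0,-1],[0,0,0,0,0,0,-1],[0,0,0,0,0,0,-1]],
])

```text
clock: 8.0
tool_pos: [0.5676, -0.0498, 0.0339]
tool_rot: [0.0, 0.784, 0.621, 0.0]
ft_force: [-0.1, -0.4, 2.1]
gripper_width: 0.0348
```

```bash
python3 - <<'E'
from h import *
s=state();print(s["gripper_width"],s["ft_force"]); a=s["tool_pos"]*1000
x,y=tray(0,-60); print(a, x,y)
plan([(a[0],a[1],132,76.8),((a[0]+x)/2,(a[1]+y)/2,132,86),(x,y,132,96.9),(x,y,a[2]-4.5,96.9)])
E
```

```text
0.0347679068836084 [-0.13650749 -0.413124    2.1116391 ]
[567.61797697 -49.80080976  33.93715163] 446.80821033007885 218.63455948423325
at [567.6 -49.8  33.9  76.8]
[567.6 -49.8 132.   76.8] -> [ 0.    0.   -9.81] rz -0.001
[507.2  84.4 132.   86. ] -> [11.69 -8.95 -0.  ] rz -0.161
[446.8 218.6 132.   96.9] -> [12.97 -6.96 -0.  ] rz -0.19
[446.8 218.6  29.4  96.9] -> [ 0.    0.   10.26] rz -0.0
```

Call:
step_arm([
  [[0,0,-2,0,0,0,-1],[0,0,-6,0,0,0,-1],[0,0,-9.8,0,0,0,-1]],
])

```text
clock: 8.25
tool_pos: [0.5661, -0.0494, 0.1317]
tool_rot: [-0.001, 0.784, 0.621, -0.001]
ft_force: [2.1, -1.1, -0.2]
gripper_width: 0.0344
```

Call:
step_arm([
  [[2.5,-2,0,0,0,-0.04,-1],[5.5,-4.2,0,0,0,-0.08,-1],[8.5,-6.5,0,0,0,-0.12,-1],[11.7,-9,0,0,0,-0.161,-1]],
])

```text
clock: 8.58
tool_pos: [0.506, 0.0853, 0.1319]
tool_rot: [0.0, 0.731, 0.682, 0.0]
ft_force: [1.0, 0.8, -1.5]
gripper_width: 0.0341
```

Call:
step_arm([
  [[3.3,-1.8,0,0,0,-0.05,-1],[6.6,-3.5,0,0,0,-0.1,-1],[10,-5.3,0,0,0,-0.15,-1],[13,-7,0,0,0,-0.19,-1],[13,-7,0,0,0,-0.19,-1]],
])

```text
clock: 9.0
tool_pos: [0.4422, 0.2263, 0.1324]
tool_rot: [-0.001, 0.659, 0.752, 0.001]
ft_force: [0.5, 0.5, -0.2]
gripper_width: 0.0341
```

Call:
step_arm([
  [[0,0,2,0,0,0,-1],[0,0,4,0,0,0,-1],[0,0,6,0,0,0,-1],[0,0,8,0,0,0,-1],[0,0,8,0,0,0,-1]],
])

```text
clock: 9.42
tool_pos: [0.444, 0.2179, 0.0486]
tool_rot: [-0.001, 0.663, 0.748, -0.002]
ft_force: [-0.3, 0.2, -0.9]
gripper_width: 0.0341
```

```bash
python3 - <<'E'
from h import *
s=state();print(s["gripper_width"],s["ft_force"])
plan([(446.8,218.6,29.2,96.9)])
E
```

```text
0.03410073343526117 [-0.27152854  0.22105835 -0.92117964]
at [444.  217.9  48.6  96.9]
[446.8 218.6  29.2  96.9] -> [0.04 0.29 1.94] rz -0.001
```

Call:
step_arm([
  [[0,0,0.8,0,0,0,-1],[0,0,1.4,0,0,0,-1],[0,0,1.7,0,0,0,-1],[0,0,1.9,0,0,0,-1],[0,0,2.0,0,0,0,-1]],
])

```text
clock: 9.83
tool_pos: [0.4461, 0.2194, 0.0319]
tool_rot: [0.0, 0.663, 0.748, 0.0]
ft_force: [-0.2, -0.1, -0.2]
gripper_width: 0.0342
```

Call:
step_arm([
  [[0,0,0,0,0,0,-1],[0,0,0,0,0,0,-1],[0,0,0,0,0,0,0.2],[0,0,0,0,0,0,0.2],[0,0,0,0,0,0,0.2]],
])

```text
clock: 10.25
tool_pos: [0.4461, 0.2194, 0.0319]
tool_rot: [0.0, 0.663, 0.748, 0.0]
ft_force: [0.6, -0.1, -0.0]
gripper_width: 0.0503
```

```bash
python3 - <<'E'
from h import *
s=state();print(s["gripper_width"],s["ft_force"]); a=s["tool_pos"]*1000
x,y=nook(4,45)
plan([(a[0],a[1],120,96.9),((a[0]+x)/2,(a[1]+y)/2,110,86),(x,y,100,76.8),(x,y,17,76.8)])
E
```

```text
0.05025593225114291 [ 0.56312117 -0.05670881 -0.02488172]
at [446.1 219.4  31.9  96.9]
[446.1 219.4 120.   96.9] -> [ 0.    0.   -8.81] rz -0.0
[516.9 129.3 110.   86. ] -> [-9.8   5.95  1.  ] rz 0.19
[587.8  39.1 100.   76.8] -> [-8.5  7.7  1. ] rz 0.161
[587.8  39.1  17.   76.8] -> [0.  0.  8.3] rz -0.0
```

Call:
step_arm([
  [[0,0,-2,0,0,0,0.2],[0,0,-5.5,0,0,0,0.2],[0,0,-8.8,0,0,0,0.2]],
])

```text
clock: 10.5
tool_pos: [0.4449, 0.2193, 0.1202]
tool_rot: [-0.001, 0.663, 0.748, -0.001]
ft_force: [0.2, 0.6, 0.5]
gripper_width: 0.0528
```

Call:
step_arm([
  [[-2.5,1.5,0.2,0,0,0.05,0.2],[-5,3,0.5,0,0,0.1,0.2],[-7.5,4.5,0.7,0,0,0.15,0.2],[-9.8,5.95,1,0,0,0.19,0.2]],
])

```text
clock: 10.83
tool_pos: [0.5177, 0.1276, 0.1102]
tool_rot: [0.001, 0.732, 0.681, 0.0]
ft_force: [-0.4, 1.0, -0.3]
gripper_width: 0.0527
```

Call:
step_arm([
  [[-2.5,2.3,0.3,0,0,0.05,0.2],[-5,4.5,0.6,0,0,0.1,0.2],[-7,6.3,0.8,0,0,0.14,0.2],[-8.5,7.7,1,0,0,0.161,0.2],[-8.5,7.7,1,0,0,0.161,0.2]],
])

```text
clock: 11.25
tool_pos: [0.5897, 0.0338, 0.0989]
tool_rot: [0.001, 0.786, 0.618, -0.0]
ft_force: [0.2, -0.3, -0.5]
gripper_width: 0.0527
```

Call:
step_arm([
  [[0,0,0,0,0,0,0.2],[0,0,0,0,0,0,0.2],[0,0,0,0,0,0,0.2],[0,0,0,0,0,0,0.2],[0,0,0,0,0,0,0.2]],
])

```text
clock: 11.67
tool_pos: [0.5872, 0.04, 0.0999]
tool_rot: [0.0, 0.783, 0.622, 0.0]
ft_force: [0.0, -0.0, 0.9]
gripper_width: 0.0529
```

```bash
python3 - <<'E'
from h import *
plan([(587.6,39.1,17,76.8)])
c=camera("scene"); save(c,"s3")
E
```

```text
at [587.2  40.   99.9  76.9]
[587.6  39.1  17.   76.8] -> [-0.08  0.06  8.29] rz 0.001
```

View pics/s3.png

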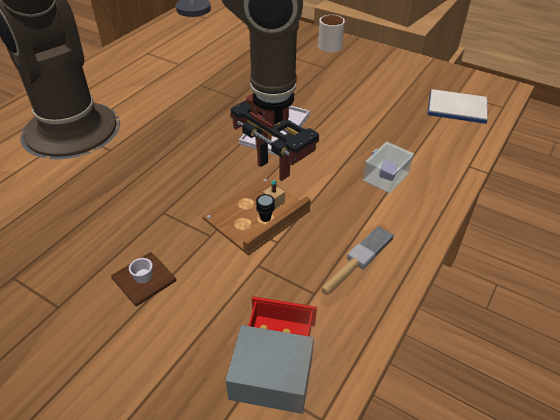

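The scene shows the empty cork discs at (245,204) and (242,224). The gripper is above the dop at (274,193), and the loupe at (265,207) is undisturbed.

Call:
step_arm([
  [[-0.1,0,2,0,0,0,0.2],[-0.1,0,4,0,0,0,0.2],[-0.1,0,6,0,0,0,0.2],[-0.1,0,7.5,0,0,0,0.2],[-0.1,0,8.3,0,0,0,0.2]],
])

```text
clock: 12.13
tool_pos: [0.5862, 0.0382, 0.0149]
tool_rot: [-0.001, 0.784, 0.621, -0.001]
ft_force: [-0.4, 0.2, -0.2]
gripper_width: 0.0527
```

Call:
step_arm([
  [[0,0,0,0,0,0,0.2],[0,0,0,0,0,0,0.2],[0,0,0,0,0,0,0.2],[0,0,0,0,0,0,0.2],[0,0,0,0,0,0,0.2]],
])

```text
clock: 12.55
tool_pos: [0.588, 0.0381, 0.0176]
tool_rot: [0.001, 0.784, 0.621, 0.001]
ft_force: [0.5, 0.7, -1.2]
gripper_width: 0.0528
```

Call:
step_arm([
  [[0,0,0,0,0,0,-1],[0,0,0,0,0,0,-1],[0,0,0,0,0,0,-1],[0,0,0,0,0,0,-1],[0,0,0,0,0,0,-1]],
])

```text
clock: 12.97
tool_pos: [0.5874, 0.038, 0.0168]
tool_rot: [0.0, 0.784, 0.621, 0.0]
ft_force: [-0.6, -0.2, 2.6]
gripper_width: 0.0338
```

```bash
python3 - <<'E'
from h import *
s=state();print(s["gripper_width"],s["ft_force"]); a=s["tool_pos"]*1000
x,y=tray(0,57)
plan([(a[0],a[1],117,76.8),((a[0]+x)/2,(a[1]+y)/2,117,86),(x,y,117,96.9),(x,y,a[2]-4.5,96.9)])
E
```

```text
0.03377253706133658 [-0.64330983 -0.24316447  2.59053653]
at [587.4  38.   16.8  76.8]
[587.4  38.  117.   76.8] -> [  0.     0.   -10.02] rz -0.001
[510.1 186.4 117.   86. ] -> [ 12.68 -10.92  -0.  ] rz -0.161
[432.8 334.8 117.   96.9] -> [14.26 -8.75 -0.  ] rz -0.19
[432.8 334.8  12.3  96.9] -> [ 0.    0.   10.47] rz -0.0
```

Call:
step_arm([
  [[0,0,-2,0,0,0,-1],[0,0,-6,0,0,0,-1],[0,0,-10,0,0,0,-1]],
])

```text
clock: 13.22
tool_pos: [0.5857, 0.038, 0.1162]
tool_rot: [-0.001, 0.784, 0.621, -0.002]
ft_force: [0.9, 0.2, -0.3]
gripper_width: 0.0338
```

Call:
step_arm([
  [[2.5,-2,0,0,0,-0.04,-1],[5.5,-4.5,0,0,0,-0.08,-1],[8.5,-7,0,0,0,-0.12,-1],[11,-9.3,0,0,0,-0.15,-1],[12.7,-10.9,0,0,0,-0.161,-1]],
])

```text
clock: 13.63
tool_pos: [0.5081, 0.1899, 0.1169]
tool_rot: [-0.001, 0.73, 0.684, 0.0]
ft_force: [0.9, 0.2, -1.1]
gripper_width: 0.0338
```

Call:
step_arm([
  [[3,-1.8,0,0,0,-0.05,-1],[6.3,-3.8,0,0,0,-0.1,-1],[9.5,-5.8,0,0,0,-0.15,-1],[12.5,-7.5,0,0,0,-0.19,-1],[14.2,-8.7,0,0,0,-0.19,-1]],
])

```text
clock: 14.05
tool_pos: [0.431, 0.3382, 0.1169]
tool_rot: [-0.001, 0.661, 0.75, 0.001]
ft_force: [-0.6, -0.3, 0.1]
gripper_width: 0.034
```

Call:
step_arm([
  [[0,0,0,0,0,0,-1],[0,0,2,0,0,0,-1],[0,0,5,0,0,0,-1],[0,0,8,0,0,0,-1],[0,0,8.5,0,0,0,-1]],
])

```text
clock: 14.47
tool_pos: [0.4318, 0.3315, 0.0275]
tool_rot: [-0.0, 0.664, 0.748, -0.003]
ft_force: [-0.6, -1.0, -0.7]
gripper_width: 0.0339
```

Call:
step_arm([
  [[0,0,0.5,0,0,0,-1],[0,0,1,0,0,0,-1],[0,0,1.5,0,0,0,-1],[0,0,1.8,0,0,0,-1],[0,0,1.8,0,0,0,-1]],
])

```text
clock: 14.88
tool_pos: [0.4337, 0.3344, 0.0139]
tool_rot: [0.0, 0.664, 0.748, 0.0]
ft_force: [-0.6, -0.7, -0.2]
gripper_width: 0.0337
```

Call:
step_arm([
  [[0,0,0,0,0,0,-1],[0,0,0,0,0,0,-1],[0,0,0,0,0,0,-1]],
])

```text
clock: 15.13
tool_pos: [0.4337, 0.3345, 0.0141]
tool_rot: [0.0, 0.663, 0.748, 0.0]
ft_force: [0.0, 0.8, -0.8]
gripper_width: 0.034
```

Call:
step_arm([
  [[0,0,0.1,0,0,0,-1],[0,0,0.2,0,0,0,-1],[0,0,0.2,0,0,0,-1]],
])

```text
clock: 15.38
tool_pos: [0.4336, 0.3344, 0.0118]
tool_rot: [0.0, 0.663, 0.748, 0.0]
ft_force: [-0.5, -0.0, 2.6]
gripper_width: 0.0333
```

Call:
step_arm([
  [[0,0,0,0,0,0,-1],[0,0,0,0,0,0,0.2],[0,0,0,0,0,0,0.2],[0,0,0,0,0,0,0.2],[0,0,0,0,0,0,0.2]],
])

```text
clock: 15.8
tool_pos: [0.4333, 0.3343, 0.0115]
tool_rot: [-0.0, 0.663, 0.748, -0.0]
ft_force: [0.1, 0.1, 0.2]
gripper_width: 0.0528
```

```bash
python3 - <<'E'
from h import *
s=state();print(s["gripper_width"],s["ft_force"]); a=s["tool_pos"]*1000
x,y=nook(25,0); x,y=597.6,-9.4
plan([(a[0],a[1],120,96.9),(485,217,120,63),(541,104,120,29),(x,y,120,-4),(x,y,120,-13.2),(x,y,33,-13.2)])
E
```

```text
0.05278376784941359 [0.05946649 0.08737083 0.20550113]
at [433.3 334.3  11.5  96.9]
[433.3 334.3 120.   96.9] -> [  0.     0.   -10.85] rz -0.0
[485 217 120  63] -> [-12.27   3.72  -0.  ] rz 0.592
[541 104 120  29] -> [-7.53 10.12  0.  ] rz 0.593
[597.6  -9.4 120.   -4. ] -> [-0.55 12.66 -0.  ] rz 0.576
[597.6  -9.4 120.  -13.2] -> [ 0. -0. -0.] rz 0.161
[597.6  -9.4  33.  -13.2] -> [ 0.  -0.   8.7] rz -0.0
```

Call:
step_arm([
  [[0,0,-2,0,0,0,0.2],[0,0,-5,0,0,0,0.2],[0,0,-8.5,0,0,0,0.2],[0,0,-10.8,0,0,0,0.2]],
])

```text
clock: 16.13
tool_pos: [0.4335, 0.3351, 0.1221]
tool_rot: [-0.0, 0.663, 0.748, 0.001]
ft_force: [0.3, 1.3, 0.3]
gripper_width: 0.0525
```

Call:
step_arm([
  [[-2.5,0.7,0,0,0,0.118,0.3],[-5,1.4,0,0,0,0.236,0.3],[-7.5,2.2,0,0,0,0.354,0.3],[-10,3,0,0,0,0.472,0.3],[-12.3,3.7,0,0,0,0.592,0.3]],
])

```text
clock: 16.55
tool_pos: [0.4854, 0.2151, 0.1197]
tool_rot: [0.0, 0.854, 0.52, 0.0]
ft_force: [0.8, -0.9, 0.8]
gripper_width: 0.0575
```

Call:
step_arm([
  [[-1.5,2,0,0,0,0.118,0.3],[-3,4,0,0,0,0.236,0.3],[-4.5,6,0,0,0,0.354,0.3],[-6,8,0,0,0,0.472,0.3],[-7.5,10.1,0,0,0,0.593,0.3]],
])

```text
clock: 16.97
tool_pos: [0.5409, 0.1029, 0.1197]
tool_rot: [0.0, 0.969, 0.248, -0.0]
ft_force: [-0.1, 0.4, -0.4]
gripper_width: 0.0573
```

Call:
step_arm([
  [[-0.1,2.5,0,0,0,0.118,0.3],[-0.2,5,0,0,0,0.236,0.3],[-0.3,7.5,0,0,0,0.354,0.3],[-0.4,10,0,0,0,0.472,0.3],[-0.5,12.7,0,0,0,0.576,0.3]],
])

```text
clock: 17.38
tool_pos: [0.5981, -0.0102, 0.1196]
tool_rot: [-0.0, 0.999, -0.038, -0.0]
ft_force: [0.8, 0.3, 0.1]
gripper_width: 0.0572
```

Call:
step_arm([
  [[0,0,0,0,0,0.08,0.3],[0,0,0,0,0,0.161,0.3],[0,0,0,0,0,0.161,0.3],[0,0,0,0,0,0.161,0.3],[0,0,0,0,0,0.161,0.3]],
])

```text
clock: 17.8
tool_pos: [0.5977, -0.0091, 0.1196]
tool_rot: [-0.0, 0.994, -0.114, -0.0]
ft_force: [0.5, -0.3, -0.1]
gripper_width: 0.0567
```

```bash
python3 - <<'E'
from h import *
plan([(597.6,-9.4,33,-13.2)])
c=camera("scene"); save(c,"s4")
E
```

```text
at [597.7  -9.1 119.6 -13. ]
[597.6  -9.4  33.  -13.2] -> [-0.    0.04  8.66] rz 0.003
```

View pics/s4.png

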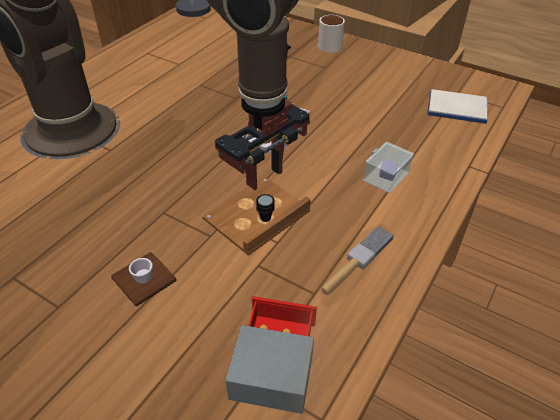

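The loupe at (265,206) now stands alone, with the gripper centred above it.

Call:
step_arm([
  [[0,0,2,0,0,0,0.3],[0,0,4,0,0,0,0.3],[0,0,6,0,0,0,0.3],[0,0,7.8,0,0,0,0.3],[0,0,8.7,0,0,0,0.3]],
])

```text
clock: 18.27
tool_pos: [0.5966, -0.0093, 0.0305]
tool_rot: [0.0, 0.993, -0.114, -0.001]
ft_force: [-0.2, -0.3, -0.6]
gripper_width: 0.0568
```

Call:
step_arm([
  [[0,0,0,0,0,0,0.3],[0,0,0,0,0,0,0.3],[0,0,0,0,0,0,0.3],[0,0,0,0,0,0,0.3],[0,0,0,0,0,0,0.3]],
])

```text
clock: 18.68
tool_pos: [0.5986, -0.0096, 0.0338]
tool_rot: [-0.0, 0.993, -0.115, 0.001]
ft_force: [-0.6, -0.8, -0.2]
gripper_width: 0.057
```

Call:
step_arm([
  [[0,0,0,0,0,0,-1],[0,0,0,0,0,0,-1],[0,0,0,0,0,0,-1],[0,0,0,0,0,0,-1],[0,0,0,0,0,0,-1]],
])

```text
clock: 19.1
tool_pos: [0.598, -0.0096, 0.0328]
tool_rot: [-0.0, 0.993, -0.115, 0.0]
ft_force: [0.2, -0.0, 2.4]
gripper_width: 0.0372
```

```bash
python3 - <<'E'
from h import *
s=state();print(s["gripper_width"],s["ft_force"]); a=s["tool_pos"]*1000
x,y=487.1,-261.0
plan([(a[0],a[1],a[2]+80,-13.2),((a[0]+x)/2,(a[1]+y)/2,115,-13.2),(x,y,115,-13.2),(x,y,a[2]+35,-13.2)])
E
```

```text
0.037181811330135324 [ 2.31435838e-01 -1.26685021e-04  2.37465286e+00]
at [598.   -9.6  32.8 -13.2]
[598.   -9.6 112.8 -13.2] -> [ 0. -0. -8.] rz -0.001
[ 542.6 -135.3  115.   -13.2] -> [-2.53 13.51 -0.22] rz -0.0
[ 487.1 -261.   115.   -13.2] -> [-2.53 13.51 -0.  ] rz -0.0
[ 487.1 -261.    67.8  -13.2] -> [ 0.   -0.    4.72] rz -0.0
```

Call:
step_arm([
  [[0,0,-1,0,0,0,-1],[0,0,-3,0,0,0,-1],[0,0,-6,0,0,0,-1],[0,0,-8,0,0,0,-1]],
])

```text
clock: 19.43
tool_pos: [0.5982, -0.0094, 0.1151]
tool_rot: [-0.0, 0.993, -0.115, 0.0]
ft_force: [1.4, 0.3, -0.2]
gripper_width: 0.0375
```

Call:
step_arm([
  [[-0.4,2,0,0,0,0,-1],[-1,5,0,0,0,0,-1],[-1.6,8.3,-0.2,0,0,0,-1],[-2.2,11.6,-0.2,0,0,0,-1],[-2.5,13.5,-0.2,0,0,0,-1]],
])

```text
clock: 19.85
tool_pos: [0.5408, -0.1391, 0.1154]
tool_rot: [0.001, 0.993, -0.117, -0.0]
ft_force: [0.3, -0.9, 0.2]
gripper_width: 0.0377
```

Call:
step_arm([
  [[-0.5,2.7,0,0,0,0,-1],[-1.1,6,0,0,0,0,-1],[-1.7,9,0,0,0,0,-1],[-2.2,11.8,0,0,0,0,-1],[-2.5,13.5,0,0,0,0,-1]],
])

```text
clock: 20.27
tool_pos: [0.4855, -0.2643, 0.1153]
tool_rot: [0.001, 0.993, -0.117, -0.0]
ft_force: [1.3, -1.2, -1.6]
gripper_width: 0.0376
```

Call:
step_arm([
  [[0,0,1,0,0,0,-1],[0,0,2.5,0,0,0,-1],[0,0,4,0,0,0,-1],[0,0,4.5,0,0,0,-1],[0,0,4.5,0,0,0,-1]],
])

```text
clock: 20.68
tool_pos: [0.4868, -0.2596, 0.0685]
tool_rot: [-0.001, 0.993, -0.115, -0.001]
ft_force: [0.7, 0.8, -0.5]
gripper_width: 0.0377
```

Call:
step_arm([
  [[0,0,0,0,0,0,-1],[0,0,0,0,0,0,-1],[0,0,0,0,0,0,-1],[0,0,0,0,0,0,-1],[0,0,0,0,0,0,-1]],
])

```text
clock: 21.1
tool_pos: [0.4877, -0.261, 0.0702]
tool_rot: [0.0, 0.993, -0.115, 0.0]
ft_force: [-0.3, 0.4, -0.1]
gripper_width: 0.0374
```

```bash
python3 - <<'E'
from h import *
plan([(487.4,-261.0,65,-13.2)])
c=camera("scene"); save(c,"s5"); P=pts(c)*1000
m=(np.hypot(P[...,0]-489,P[...,1]+259.5)<30)&(P[...,2]>36)&(P[...,2]<42); q=P[m][:,:2].astype(np.float32);print(m.sum(),cv2.minEnclosingCircle(q))
cv2.imwrite("pics/s5c.png",np.hstack([cv2.resize(c["image"][y:y+130,x:x+130,::-1],(390,390),interpolation=cv2.INTER_CUBIC) for x,y in((85,190),(215,80))]))
t=camera("top");save(t,"t5")
E
```

```text
at [ 487.7 -261.    70.2  -13.2]
[ 487.4 -261.    65.   -13.2] -> [-0.03  0.    0.52] rz -0.001
93 ((490.2384948730469, -259.8446350097656), 22.726402282714844)
```

View pics/s5c.png

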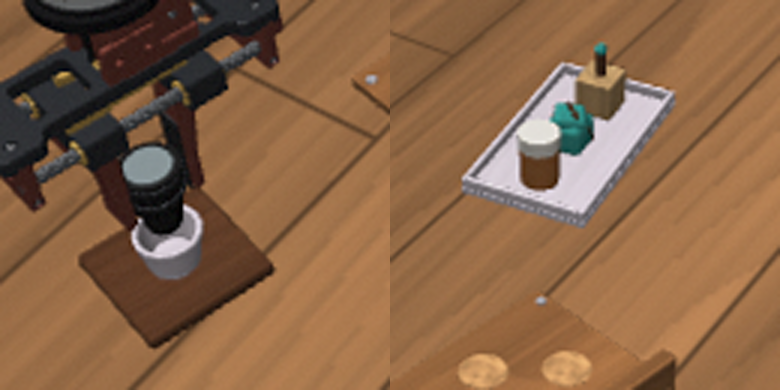

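All three stand upright in the tray, and the loupe hangs above the cup mouth at crop position (167,235). Next I lower it gently, watching the force.

Call:
step_arm([
  [[0,0,0.3,0,0,0,-1],[0,0,0.6,0,0,0,-1],[0,0,0.9,0,0,0,-1],[0,0,1.2,0,0,0,-1],[0,0,1.5,0,0,0,-1]],
])

```text
clock: 21.62
tool_pos: [0.4872, -0.2609, 0.0541]
tool_rot: [-0.0, 0.993, -0.115, -0.0]
ft_force: [-0.2, 0.9, -0.2]
gripper_width: 0.0373
```

Call:
step_arm([
  [[0,0,0.2,0,0,0,-1],[0,0,0.4,0,0,0,-1],[0,0,0.6,0,0,0,-1],[0,0,0.8,0,0,0,-1],[0,0,1.0,0,0,0,-1]],
])

```text
clock: 22.03
tool_pos: [0.4874, -0.261, 0.0445]
tool_rot: [0.0, 0.993, -0.115, 0.0]
ft_force: [-0.0, 0.7, -0.6]
gripper_width: 0.0379
```

```bash
python3 - <<'E'
from h import *
s=state();print(s["ft_force"],s["ft_torque"])
plan([(487.4,-261.0,38,-13.2)])
c=camera("scene"); P=pts(c)*1000; zt=s["tool_pos"][2]*1000+29.2
m=(np.hypot(P[...,0]-489,P[...,1]+259.5)<32)&(abs(P[...,2]-zt)<4);q=P[m][:,:2].astype(np.float32);print('loupe',zt,m.sum(),cv2.minEnclosingCircle(q),np.median(P[m],0))
cv2.imwrite("pics/s6c.png",cv2.resize(c["image"][210:310,90:200,::-1],None,fx=5,fy=5,interpolation=cv2.INTER_CUBIC))
E
```

```text
[-0.02709524  0.71730732 -0.58170236] [-0.00620712 -0.01617183  0.02502874]
at [ 487.4 -261.    44.5  -13.2]
[ 487.4 -261.    38.   -13.2] -> [-0.    0.    0.65] rz -0.001
loupe 73.71493656043688 313 ((488.457275390625, -260.4216003417969), 29.325101852416992) [ 492.47196835 -259.85386594   73.89584432]
```

View pics/s6c.png

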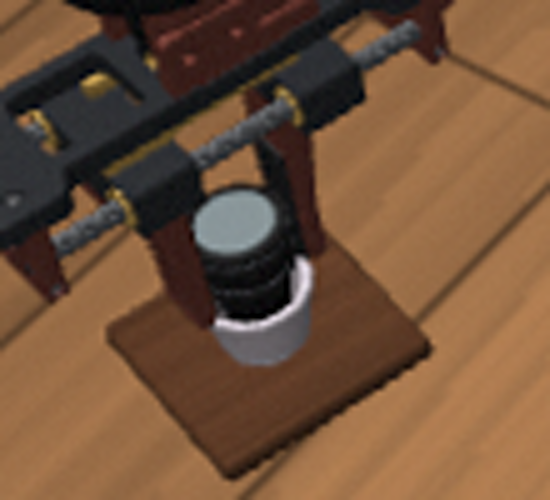

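The fingertips would reach 37.8 mm with the loupe home, below the 39 mm cup rim, and would hit it first. I'll set the loupe down on the free table nearby and regrip it about 7 mm higher.

Call:
step_arm([
  [[0,0,-1,0,0,0,-1],[0,0,-2,0,0,0,-1],[0,0,-3,0,0,0,-1],[0,0,-4,0,0,0,-1],[0,0,-4,0,0,0,-1]],
])

```text
clock: 22.5
tool_pos: [0.4889, -0.2617, 0.0877]
tool_rot: [0.001, 0.993, -0.115, 0.002]
ft_force: [1.1, -0.1, -0.1]
gripper_width: 0.0374
```

Call:
step_arm([
  [[0.2,-2.5,0,0,0,0,-1],[0.5,-5.5,0,0,0,0,-1],[0.8,-8.5,0,0,0,0,-1],[1.0,-10.5,0,0,0,0,-1],[1.0,-11.0,0,0,0,0,-1]],
])

```text
clock: 22.92
tool_pos: [0.5238, -0.1518, 0.0851]
tool_rot: [-0.001, 0.994, -0.113, 0.001]
ft_force: [-0.0, 0.2, -0.8]
gripper_width: 0.0376
```

Call:
step_arm([
  [[0,0,0.5,0,0,0,-1],[0,0,2,0,0,0,-1],[0,0,3.5,0,0,0,-1],[0,0,4.7,0,0,0,-1],[0,0,5,0,0,0,-1]],
])

```text
clock: 23.33
tool_pos: [0.5204, -0.1575, 0.0325]
tool_rot: [0.0, 0.993, -0.116, -0.002]
ft_force: [-0.5, -0.2, -0.8]
gripper_width: 0.0376
```

Call:
step_arm([
  [[0,0,0.3,0,0,0,-1],[0,0,0.6,0,0,0,-1],[0,0,0.8,0,0,0,-1],[0,0,0.8,0,0,0,-1],[0,0,0.8,0,0,0,-1]],
])

```text
clock: 23.75
tool_pos: [0.5226, -0.1563, 0.027]
tool_rot: [0.0, 0.993, -0.115, 0.0]
ft_force: [0.0, -0.9, -0.8]
gripper_width: 0.0375
```

Call:
step_arm([
  [[0,0,0.15,0,0,0,-1],[0,0,0.3,0,0,0,-1],[0,0,0.4,0,0,0,-1],[0,0,0.45,0,0,0,-1],[0,0,0.45,0,0,0,-1]],
])

```text
clock: 24.17
tool_pos: [0.5226, -0.1562, 0.0228]
tool_rot: [0.0, 0.993, -0.115, 0.0]
ft_force: [-2.9, 0.2, 5.0]
gripper_width: 0.0374
```

Call:
step_arm([
  [[0,0,0,0,0,0,-1],[0,0,0,0,0,0,0.1],[0,0,0,0,0,0,0.1],[0,0,0,0,0,0,0.1],[0,0,0,0,0,0,0.1]],
])

```text
clock: 24.58
tool_pos: [0.5222, -0.1561, 0.022]
tool_rot: [0.0, 0.993, -0.115, -0.0]
ft_force: [-0.5, -0.2, 0.0]
gripper_width: 0.0483
```

Call:
step_arm([
  [[0,0,-0.3,0,0,0,0.1],[0,0,-0.7,0,0,0,0.1],[0,0,-0.7,0,0,0,0.1],[0,0,-0.7,0,0,0,0.1]],
])

```text
clock: 24.92
tool_pos: [0.5226, -0.1562, 0.0295]
tool_rot: [0.0, 0.993, -0.115, 0.0]
ft_force: [-0.4, -0.6, -0.2]
gripper_width: 0.0486
```

Call:
step_arm([
  [[0,0,0,0,0,0,-1],[0,0,0,0,0,0,-1],[0,0,0,0,0,0,-1],[0,0,0,0,0,0,-1],[0,0,0,0,0,0,-1]],
])

```text
clock: 25.33
tool_pos: [0.5222, -0.1562, 0.0291]
tool_rot: [0.0, 0.993, -0.115, -0.0]
ft_force: [0.4, -0.1, 0.1]
gripper_width: 0.0376
```

```bash
python3 - <<'E'
from h import *
s=state();print(s["gripper_width"],s["ft_force"]); a=s["tool_pos"]*1000
plan([(a[0],a[1],95,-13.2),(487.4,-261,95,-13.2),(487.4,-261,78,-13.2)])
E
```

```text
0.037596622797083604 [ 0.42477307 -0.13289167  0.08042752]
at [ 522.2 -156.2   29.1  -13.2]
[ 522.2 -156.2   95.   -13.2] -> [ 0.   -0.   -6.59] rz -0.001
[ 487.4 -261.    95.   -13.2] -> [-1. 11. -0.] rz -0.0
[ 487.4 -261.    78.   -13.2] -> [ 0.  -0.   1.7] rz -0.0
```

Call:
step_arm([
  [[0,0,-1,0,0,0,-1],[0,0,-3,0,0,0,-1],[0,0,-5,0,0,0,-1],[0,0,-6.6,0,0,0,-1],[0,0,-6.6,0,0,0,-1]],
])

```text
clock: 25.75
tool_pos: [0.5243, -0.1565, 0.0988]
tool_rot: [0.0, 0.993, -0.115, 0.003]
ft_force: [0.8, 0.3, 0.1]
gripper_width: 0.0376
```

Call:
step_arm([
  [[-0.2,2.5,0,0,0,0,-1],[-0.5,5.5,0,0,0,0,-1],[-0.8,8.5,0,0,0,0,-1],[-1.0,10.5,0,0,0,0,-1],[-1.0,11.0,0,0,0,0,-1]],
])

```text
clock: 26.17
tool_pos: [0.485, -0.2651, 0.0948]
tool_rot: [0.001, 0.993, -0.118, -0.001]
ft_force: [0.2, 0.1, -0.2]
gripper_width: 0.0374
```

Call:
step_arm([
  [[0,0,0.5,0,0,0,-1],[0,0,1,0,0,0,-1],[0,0,1.7,0,0,0,-1],[0,0,1.7,0,0,0,-1],[0,0,1.7,0,0,0,-1]],
])

```text
clock: 26.58
tool_pos: [0.4874, -0.2593, 0.0773]
tool_rot: [-0.0, 0.993, -0.114, -0.001]
ft_force: [-0.1, -0.6, -0.2]
gripper_width: 0.0374
```

Call:
step_arm([
  [[0,0,0,0,0,0,-1],[0,0,0,0,0,0,-1],[0,0,0,0,0,0,-1],[0,0,0,0,0,0,-1],[0,0,0,0,0,0,-1]],
])

```text
clock: 27.0
tool_pos: [0.4875, -0.261, 0.0783]
tool_rot: [0.0, 0.993, -0.115, 0.0]
ft_force: [-0.1, 0.1, -0.9]
gripper_width: 0.0375
```

```bash
python3 - <<'E'
from h import *
s=state();print(s["gripper_width"],s["ft_force"])
plan([(487.4,-261,44,-13.2)])
E
```

```text
0.03748001147315205 [-0.09011467  0.14211288 -0.91408294]
at [ 487.5 -261.    78.3  -13.2]
[ 487.4 -261.    44.   -13.2] -> [-0.01  0.01  3.43] rz -0.001
```

Good alignment; lowering to about 3 mm above home, then slowly.

Call:
step_arm([
  [[0,0,0.5,0,0,0,-1],[0,0,1,0,0,0,-1],[0,0,1.5,0,0,0,-1],[0,0,2.0,0,0,0,-1],[0,0,2.4,0,0,0,-1]],
])

```text
clock: 27.42
tool_pos: [0.487, -0.2608, 0.0532]
tool_rot: [-0.0, 0.993, -0.115, -0.0]
ft_force: [-0.5, 0.0, -0.9]
gripper_width: 0.0374
```

Call:
step_arm([
  [[0,0,0.1,0,0,0,-1],[0,0,0.3,0,0,0,-1],[0,0,0.4,0,0,0,-1],[0,0,0.5,0,0,0,-1],[0,0,0.6,0,0,0,-1]],
])

```text
clock: 27.83
tool_pos: [0.4875, -0.261, 0.0482]
tool_rot: [0.0, 0.993, -0.115, 0.0]
ft_force: [-0.3, -1.1, 0.1]
gripper_width: 0.0376
```

Call:
step_arm([
  [[0,0,0.1,0,0,0,-1],[0,0,0.15,0,0,0,-1],[0,0,0.2,0,0,0,-1],[0,0,0.25,0,0,0,-1],[0,0,0.3,0,0,0,-1]],
])

```text
clock: 28.25
tool_pos: [0.4874, -0.2609, 0.0452]
tool_rot: [0.0, 0.993, -0.115, 0.0]
ft_force: [-0.8, 0.4, -0.6]
gripper_width: 0.0379
```

Call:
step_arm([
  [[0,0,0.05,0,0,0,-1],[0,0,0.1,0,0,0,-1],[0,0,0.1,0,0,0,-1]],
])

```text
clock: 28.5
tool_pos: [0.4874, -0.2609, 0.0441]
tool_rot: [0.0, 0.993, -0.115, 0.0]
ft_force: [1.1, 0.5, -0.1]
gripper_width: 0.0373
```

Call:
step_arm([
  [[0,0,0.05,0,0,0,-1],[0,0,0.1,0,0,0,-1],[0,0,0.1,0,0,0,-1]],
])

```text
clock: 28.75
tool_pos: [0.4876, -0.261, 0.044]
tool_rot: [0.0, 0.993, -0.115, 0.0]
ft_force: [-2.2, 1.0, 8.5]
gripper_width: 0.0374
```

Call:
step_arm([
  [[0,0,-0.1,0,0,0,-1],[0,0,-0.1,0,0,0,0.2],[0,0,-0.1,0,0,0,0.2],[0,0,-0.1,0,0,0,0.2],[0,0,-0.1,0,0,0,0.2]],
])

```text
clock: 29.17
tool_pos: [0.4873, -0.2609, 0.044]
tool_rot: [-0.0, 0.993, -0.115, -0.0]
ft_force: [1.1, -1.1, 1.2]
gripper_width: 0.0525
```

Call:
step_arm([
  [[0,0,-0.5,0,0,0,0.2],[0,0,-2,0,0,0,0.2],[0,0,-5,0,0,0,0.2],[0,0,-9,0,0,0,0.2],[0,0,-10,0,0,0,0.2]],
])

```text
clock: 29.58
tool_pos: [0.4898, -0.2619, 0.1496]
tool_rot: [0.001, 0.993, -0.115, 0.003]
ft_force: [1.2, -0.6, 1.2]
gripper_width: 0.0523
```

```bash
python3 - <<'E'
from h import *
plan([(477,-100,140,24),(467,60,140,60),(446.1,219.4,140,96.9),(446.1,219.4,30,96.9)])
c=camera("scene"); P=pts(c)*1000
m=(np.hypot(P[...,0]-489,P[...,1]+259.5)<30)&(P[...,2]>55)&(P[...,2]<75);q=P[m][:,:2].astype(np.float32);print('loupe',m.sum(),cv2.minEnclosingCircle(q),np.percentile(P[m][:,2],[50,90]))
k=m&(P[...,2]>64); print('top', P[k].mean(0) if k.sum() else 0, 'plane', np.linalg.lstsq(np.c_[P[k][:,:2]-P[k][:,:2].mean(0),np.ones(k.sum())],P[k][:,2],rcond=None)[0])
for n,(a,b),(l,h) in (('jar',(448,220),(47,58)),('stone',(442,276),(28,46)),('dop',(435,335),(35,43))):
    m=(np.hypot(P[...,0]-a,P[...,1]-b)<26)&(P[...,2]>l)&(P[...,2]<h);q=P[m][:,:2].astype(np.float32); print(n,cv2.minAreaRect(q),cv2.minEnclosingCircle(q)[0])
cv2.imwrite("pics/s7c.png",np.hstack([cv2.resize(c["image"][y:y+130,x:x+130,::-1],(390,390),interpolation=cv2.INTER_CUBIC) for x,y in((85,190),(215,80))]))
E
```

```text
at [ 489.8 -261.9  149.6  -13.2]
[ 477 -100  140   24] -> [ -4.95 -15.46   0.96] rz -0.65
[467  60 140  60] -> [  5.59 -15.02   0.  ] rz -0.628
[446.1 219.4 140.   96.9] -> [12.76 -9.78 -0.  ] rz -0.644
[446.1 219.4  30.   96.9] -> [ 0.  0. 11.] rz -0.0
loupe 352 ((488.82049560546875, -260.2442626953125), 20.921781539916992) [66.82353531 68.70424374]
top [ 489.98350817 -260.51874371   67.11717218] plane [4.28584444e-03 4.94126795e-03 6.71171722e+01]
jar ((447.8080749511719, 220.729248046875), (34.13962936401367, 34.93710708618164), 36.2171516418457) (447.91925048828125, 220.03321838378906)
stone ((442.7341003417969, 274.552978515625), (33.12371063232422, 29.05999755859375), 12.330534934997559) (443.9339904785156, 276.08245849609375)
dop ((435.67437744140625, 334.61932373046875), (34.737735748291016, 37.07979202270508), 6.808967113494873) (436.38592529296875, 335.75445556640625)
```

View pics/s7c.png

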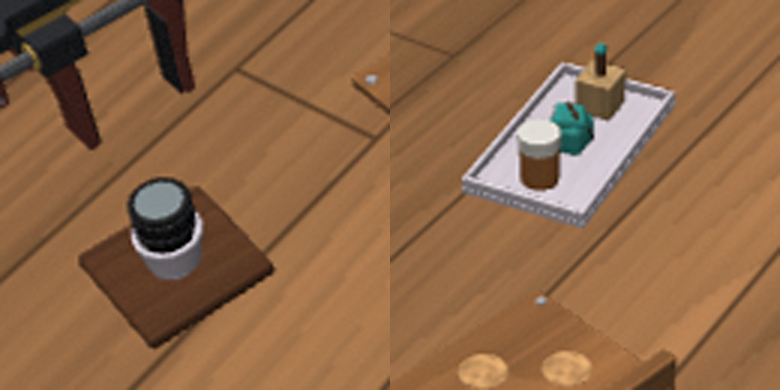

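The loupe is fully home: its top is at 67.1 mm, against 67 expected, and it is level. All three parts stand upright in the tray. Next the jar goes back.

Call:
step_arm([
  [[-1,-3,0.1,0,0,-0.122,0.2],[-2,-6,0.2,0,0,-0.244,0.2],[-3,-9.1,0.3,0,0,-0.366,0.2],[-4,-12.2,0.5,0,0,-0.488,0.2],[-5,-15.3,0.5,0,0,-0.61,0.2]],
])

```text
clock: 30.05
tool_pos: [0.4729, -0.0992, 0.1386]
tool_rot: [-0.0, 0.982, 0.191, -0.0]
ft_force: [1.1, 0.3, 0.6]
gripper_width: 0.0529
```

Call:
step_arm([
  [[0.9,-3.1,0,0,0,-0.122,0.2],[1.8,-6.2,0,0,0,-0.244,0.2],[2.8,-9.2,0,0,0,-0.366,0.2],[3.7,-12.3,0,0,0,-0.488,0.2],[4.7,-15.4,0,0,0,-0.61,0.2]],
])

```text
clock: 30.47
tool_pos: [0.4597, 0.0611, 0.1389]
tool_rot: [0.0, 0.879, 0.477, -0.0]
ft_force: [0.8, 0.1, -1.6]
gripper_width: 0.0525
```

Call:
step_arm([
  [[2.5,-2,0,0,0,-0.122,0.2],[5,-4,0,0,0,-0.244,0.2],[7.5,-6,0,0,0,-0.366,0.2],[10.1,-8,0,0,0,-0.488,0.2],[12.6,-9.9,0,0,0,-0.61,0.2]],
])

```text
clock: 30.88
tool_pos: [0.4464, 0.2211, 0.1389]
tool_rot: [-0.0, 0.695, 0.719, -0.0]
ft_force: [0.1, -0.1, -0.4]
gripper_width: 0.0527
```

Call:
step_arm([
  [[0,0,0,0,0,-0.09,0.2],[0,0,1,0,0,-0.09,0.2],[0,0,2,0,0,-0.09,0.2],[0,0,3,0,0,-0.09,0.2],[0,0,3,0,0,-0.09,0.2]],
])

```text
clock: 31.3
tool_pos: [0.446, 0.2173, 0.1064]
tool_rot: [-0.001, 0.666, 0.746, -0.002]
ft_force: [0.3, -0.3, 0.0]
gripper_width: 0.0526
```

Call:
step_arm([
  [[0,0,0,0,0,0,0.2],[0,0,0,0,0,0,0.2],[0,0,0,0,0,0,0.2],[0,0,0,0,0,0,0.2]],
])

```text
clock: 31.63
tool_pos: [0.4474, 0.2195, 0.1096]
tool_rot: [0.0, 0.664, 0.747, 0.0]
ft_force: [0.3, -0.1, -0.3]
gripper_width: 0.0529
```

```bash
python3 - <<'E'
from h import *
plan([(446.1,219.4,29.5,96.9)])
E
```

```text
at [447.4 219.5 109.6  96.7]
[446.1 219.4  29.5  96.9] -> [ 0.   -0.13  8.01] rz -0.003
```

Call:
step_arm([
  [[0,-0.1,2,0,0,0,0.2],[0,-0.1,4,0,0,0,0.2],[0,-0.1,6,0,0,0,0.2],[0,-0.1,7.5,0,0,0,0.2],[0,-0.1,8,0,0,0,0.2]],
])

```text
clock: 32.05
tool_pos: [0.4453, 0.2189, 0.0276]
tool_rot: [-0.0, 0.664, 0.747, -0.001]
ft_force: [-0.1, -0.6, -0.2]
gripper_width: 0.0529
```

Call:
step_arm([
  [[0,0,0,0,0,0,0.2],[0,0,0,0,0,0,0.2],[0,0,0,0,0,0,0.2],[0,0,0,0,0,0,0.2]],
])

```text
clock: 32.38
tool_pos: [0.4467, 0.2198, 0.0301]
tool_rot: [0.0, 0.664, 0.748, 0.001]
ft_force: [0.2, -0.2, 0.3]
gripper_width: 0.0526
```

Call:
step_arm([
  [[0,0,0,0,0,0,-1],[0,0,0,0,0,0,-1],[0,0,0,0,0,0,-1],[0,0,0,0,0,0,-1],[0,0,0,0,0,0,-1]],
])

```text
clock: 32.8
tool_pos: [0.4462, 0.2195, 0.0294]
tool_rot: [0.0, 0.664, 0.748, 0.0]
ft_force: [-0.1, -1.0, 4.0]
gripper_width: 0.0343
```

```bash
python3 - <<'E'
from h import *
s=state();print(s["gripper_width"],s["ft_force"]); a=s["tool_pos"]*1000
x,y=566.9,-49.7
plan([(a[0],a[1],120,96.9),((a[0]+x)/2,(a[1]+y)/2,120,86),(x,y,120,76.8)])
E
```

```text
0.034255823751087454 [-0.08343225 -1.0057503   4.03794739]
at [446.2 219.5  29.4  96.8]
[446.2 219.5 120.   96.9] -> [ 0.    0.   -9.06] rz -0.003
[506.6  84.9 120.   86. ] -> [-14.09   4.37  -0.  ] rz 0.19
[566.9 -49.7 120.   76.8] -> [-13.01   6.96  -0.  ] rz 0.161
```

Call:
step_arm([
  [[0,0,-2,0,0,0,-1],[0,0,-5,0,0,0,-1],[0,0,-8,0,0,0,-1],[0,0,-9.1,0,0,0,-1]],
])

```text
clock: 33.13
tool_pos: [0.447, 0.2206, 0.1233]
tool_rot: [0.001, 0.664, 0.748, 0.002]
ft_force: [0.3, -0.4, -0.9]
gripper_width: 0.0339
```

Call:
step_arm([
  [[-2.5,0.8,0,0,0,0.04,-1],[-5.8,1.8,0,0,0,0.09,-1],[-9,2.8,0,0,0,0.14,-1],[-12,3.7,0,0,0,0.18,-1],[-14.1,4.4,0,0,0,0.19,-1]],
])

```text
clock: 33.55
tool_pos: [0.5069, 0.0812, 0.1195]
tool_rot: [0.0, 0.734, 0.679, -0.001]
ft_force: [0.7, 0.8, -1.2]
gripper_width: 0.0344
```

Call:
step_arm([
  [[-2.8,1.5,0,0,0,0.04,-1],[-6,3.2,0,0,0,0.08,-1],[-9.2,5,0,0,0,0.12,-1],[-12,6.4,0,0,0,0.15,-1],[-13,7,0,0,0,0.161,-1]],
])

```text
clock: 33.97
tool_pos: [0.5676, -0.056, 0.1191]
tool_rot: [0.001, 0.787, 0.617, -0.001]
ft_force: [0.1, -0.8, -0.8]
gripper_width: 0.0342
```

Call:
step_arm([
  [[0,0,0,0,0,0,-1],[0,0,1,0,0,0,-1],[0,0,3,0,0,0,-1],[0,0,5,0,0,0,-1],[0,0,7,0,0,0,-1]],
])

```text
clock: 34.38
tool_pos: [0.5659, -0.0474, 0.0488]
tool_rot: [-0.001, 0.783, 0.622, 0.0]
ft_force: [0.2, 0.8, -1.8]
gripper_width: 0.0342
```

Call:
step_arm([
  [[0,0,0,0,0,0,-1],[0,0,0,0,0,0,-1],[0,0,0,0,0,0,-1],[0,0,0,0,0,0,-1],[0,0,0,0,0,0,-1]],
])

```text
clock: 34.8
tool_pos: [0.5675, -0.0497, 0.0513]
tool_rot: [0.001, 0.784, 0.62, 0.001]
ft_force: [0.7, 0.1, -1.4]
gripper_width: 0.0341
```

```bash
python3 - <<'E'
from h import *
plan([(566.9,-49.7,34.4,76.8)])
E
```

```text
at [567.5 -49.7  51.3  76.7]
[566.9 -49.7  34.4  76.8] -> [-0.01 -0.06  1.69] rz -0.002
```

Call:
step_arm([
  [[0,-0.05,0.5,0,0,0,-1],[0,-0.05,0.9,0,0,0,-1],[0,-0.05,1.2,0,0,0,-1],[0,-0.05,1.4,0,0,0,-1],[0,-0.05,1.5,0,0,0,-1]],
])

```text
clock: 35.22
tool_pos: [0.566, -0.05, 0.0346]
tool_rot: [-0.0, 0.785, 0.62, -0.0]
ft_force: [-1.1, 0.5, -0.6]
gripper_width: 0.0343
```

Call:
step_arm([
  [[0,0,0.05,0,0,0,-1],[0,0,0.1,0,0,0,-1],[0,0,0.15,0,0,0,-1],[0,0,0.15,0,0,0,-1],[0,0,0.15,0,0,0,-1]],
])

```text
clock: 35.63
tool_pos: [0.5661, -0.0499, 0.0344]
tool_rot: [0.0, 0.784, 0.62, -0.0]
ft_force: [-4.1, 1.2, 8.6]
gripper_width: 0.0341
```

```bash
python3 - <<'E'
from h import *
print(state()["ft_force"]);plan([(566.9,-49.7,34.4,76.8)])
E
```

```text
[-4.05531035  1.18514586  8.62065605]
at [566.1 -49.9  34.4  76.7]
[566.9 -49.7  34.4  76.8] -> [0.04 0.07 0.  ] rz -0.003
```

Call:
step_arm([
  [[0,0.05,-0.1,0,0,0,-1],[0,0.05,-0.1,0,0,0,-1],[0,0.05,-0.1,0,0,0,0.2],[0,0.05,-0.1,0,0,0,0.2],[0,0.05,-0.1,0,0,0,0.2]],
])

```text
clock: 36.05
tool_pos: [0.5669, -0.0501, 0.0346]
tool_rot: [0.0, 0.785, 0.62, 0.0]
ft_force: [-0.3, -1.1, -0.9]
gripper_width: 0.0503
```

Call:
step_arm([
  [[0,0,0,0,0,0,0.2],[0,0,-1.5,0,0,0,0.2],[0,0,-4.5,0,0,0,0.2],[0,0,-8,0,0,0,0.2],[0,0,-9.5,0,0,0,0.2]],
])

```text
clock: 36.47
tool_pos: [0.5683, -0.0496, 0.1333]
tool_rot: [0.001, 0.784, 0.62, 0.002]
ft_force: [0.4, 0.3, 0.4]
gripper_width: 0.0529
```

```bash
python3 - <<'E'
from h import *
plan([(500,142.3,130,86.9),(433.4,334.4,130,96.9),(433.4,334.4,11.8,96.9)])
c=camera("scene"); P=pts(c)*1000
m=(np.hypot(P[...,0]-569,P[...,1]+48)<27)&(P[...,2]>54)&(P[...,2]<63);q=P[m][:,:2].astype(np.float32); print('jar',m.sum(),cv2.minEnclosingCircle(q),'was 568.7 -48.2',np.median(P[m][:,2]))
E
```

```text
at [568.3 -49.6 133.3  76.7]
[500.  142.3 130.   86.9] -> [ 17.1  -11.07   0.33] rz -0.178
[433.4 334.4 130.   96.9] -> [18.82 -7.69 -0.  ] rz -0.175
[433.4 334.4  11.8  96.9] -> [ 0.    0.   11.82] rz -0.0
jar 185 ((568.846435546875, -46.849063873291016), 18.61371421813965) was 568.7 -48.2 57.618577001389056
```

Call:
step_arm([
  [[3.4,-2.2,0,0,0,-0.04,0.2],[6.8,-4.4,0,0,0,-0.08,0.2],[10.2,-6.6,0,0,0,-0.12,0.2],[13.6,-8.8,0,0,0,-0.15,0.2],[17,-11,0,0,0,-0.175,0.2]],
])

```text
clock: 36.93
tool_pos: [0.498, 0.1421, 0.1294]
tool_rot: [0.0, 0.727, 0.687, -0.0]
ft_force: [0.5, 0.5, -0.2]
gripper_width: 0.0525
```

Call:
step_arm([
  [[3.7,-1.5,0,0,0,-0.04,0.2],[7.5,-3,0,0,0,-0.08,0.2],[11.3,-4.6,0,0,0,-0.12,0.2],[15,-6.1,0,0,0,-0.15,0.2],[18.8,-7.7,0,0,0,-0.175,0.2]],
])

```text
clock: 37.35
tool_pos: [0.4322, 0.3342, 0.1292]
tool_rot: [0.0, 0.664, 0.748, -0.0]
ft_force: [0.6, 0.3, -1.1]
gripper_width: 0.0525
```

Call:
step_arm([
  [[0,0,0,0,0,0,0.2],[0,0,1,0,0,0,0.2],[0,0,2.5,0,0,0,0.2],[0,0,3.5,0,0,0,0.2],[0,0,3.5,0,0,0,0.2]],
])

```text
clock: 37.77
tool_pos: [0.4326, 0.3302, 0.0918]
tool_rot: [-0.0, 0.665, 0.747, -0.002]
ft_force: [0.7, -0.4, 0.5]
gripper_width: 0.0524
```

Call:
step_arm([
  [[0,0,0,0,0,0,0.2],[0,0,0,0,0,0,0.2],[0,0,0,0,0,0,0.2],[0,0,0,0,0,0,0.2]],
])

```text
clock: 38.1
tool_pos: [0.4335, 0.3329, 0.0952]
tool_rot: [0.0, 0.665, 0.747, 0.0]
ft_force: [-0.2, 0.2, 0.0]
gripper_width: 0.0529
```

```bash
python3 - <<'E'
from h import *
plan([(433.4,334.4,11.8,96.9)])
E
```

```text
at [433.5 332.9  95.2  96.7]
[433.4 334.4  11.8  96.9] -> [0.15 0.   8.34] rz -0.004
```

Call:
step_arm([
  [[0.15,0,2,0,0,0,0.2],[0.15,0,4.5,0,0,0,0.2],[0.15,0,6.5,0,0,0,0.2],[0.15,0,7.7,0,0,0,0.2],[0.15,0,8.2,0,0,0,0.2]],
])

```text
clock: 38.52
tool_pos: [0.4323, 0.3338, 0.0113]
tool_rot: [-0.0, 0.665, 0.747, -0.001]
ft_force: [-0.7, -0.8, -0.7]
gripper_width: 0.0525
```

Call:
step_arm([
  [[0,0,0,0,0,0,0.2],[0,0,0,0,0,0,0.2],[0,0,0,0,0,0,0.2],[0,0,0,0,0,0,0.2]],
])

```text
clock: 38.85
tool_pos: [0.4335, 0.3349, 0.0137]
tool_rot: [0.0, 0.665, 0.747, 0.001]
ft_force: [-0.4, -0.8, 0.8]
gripper_width: 0.0524
```

Call:
step_arm([
  [[0,0,0,0,0,0,-1],[0,0,0,0,0,0,-1],[0,0,0,0,0,0,-1],[0,0,0,0,0,0,-1],[0,0,0,0,0,0,-1]],
])

```text
clock: 39.27
tool_pos: [0.4331, 0.3344, 0.0129]
tool_rot: [0.0, 0.665, 0.747, 0.0]
ft_force: [-0.0, -0.3, 2.9]
gripper_width: 0.0338
```

```bash
python3 - <<'E'
from h import *
s=state();print(s["gripper_width"],s["ft_force"]); a=s["tool_pos"]*1000
x,y=587.3,38.0
plan([(a[0],a[1],115,96.9),((a[0]+x)/2,(a[1]+y)/2,115,86),(x,y,115,76.8)])
E
```

```text
0.03380231304079022 [-0.01956236 -0.26537281  2.94340897]
at [433.1 334.4  12.9  96.7]
[433.1 334.4 115.   96.9] -> [  0.     0.   -10.21] rz -0.004
[510.2 186.2 115.   86. ] -> [-15.64   5.88  -0.  ] rz 0.19
[587.3  38.  115.   76.8] -> [-14.25   8.73  -0.  ] rz 0.161
```

Call:
step_arm([
  [[0,0,-2,0,0,0,-1],[0,0,-5,0,0,0,-1],[0,0,-8.5,0,0,0,-1],[0,0,-10.2,0,0,0,-1]],
])

```text
clock: 39.6
tool_pos: [0.4333, 0.3356, 0.1178]
tool_rot: [0.0, 0.664, 0.747, 0.001]
ft_force: [1.1, 0.4, -0.9]
gripper_width: 0.0338
```

Call:
step_arm([
  [[-3,1.1,0,0,0,0.04,-1],[-6.5,2.4,0,0,0,0.09,-1],[-10,3.8,0,0,0,0.14,-1],[-13,4.9,0,0,0,0.17,-1],[-15.6,5.9,0,0,0,0.188,-1]],
])

```text
clock: 40.02
tool_pos: [0.5104, 0.1836, 0.1145]
tool_rot: [0.0, 0.733, 0.68, -0.0]
ft_force: [0.8, 0.8, -0.9]
gripper_width: 0.0335
```

Call:
step_arm([
  [[-3,1.8,0,0,0,0.04,-1],[-6.5,4,0,0,0,0.08,-1],[-10,6.1,0,0,0,0.12,-1],[-13,8,0,0,0,0.15,-1],[-14.2,8.7,0,0,0,0.161,-1]],
])

```text
clock: 40.43
tool_pos: [0.5883, 0.032, 0.114]
tool_rot: [0.001, 0.787, 0.617, -0.001]
ft_force: [0.2, -0.4, -1.0]
gripper_width: 0.0339
```

Call:
step_arm([
  [[0,0,0,0,0,0,-1],[0,0,1,0,0,0,-1],[0,0,3.5,0,0,0,-1],[0,0,6,0,0,0,-1],[0,0,7.5,0,0,0,-1]],
])

```text
clock: 40.85
tool_pos: [0.5841, 0.041, 0.037]
tool_rot: [-0.001, 0.783, 0.622, -0.001]
ft_force: [-0.2, 0.2, -1.7]
gripper_width: 0.0342
```

Call:
step_arm([
  [[0,0,0,0,0,0,-1],[0,0,0,0,0,0,-1],[0,0,0,0,0,0,-1],[0,0,0,0,0,0,-1],[0,0,0,0,0,0,-1]],
])

```text
clock: 41.27
tool_pos: [0.5871, 0.0391, 0.0409]
tool_rot: [0.001, 0.784, 0.621, 0.001]
ft_force: [0.3, 0.2, -0.2]
gripper_width: 0.0335
```

```bash
python3 - <<'E'
from h import *
plan([(587.3,38.0,17.9,76.8)])
E
```

```text
at [587.1  39.1  40.9  76.7]
[587.3  38.   17.9  76.8] -> [-0.1   0.05  2.3 ] rz -0.001
```

Call:
step_arm([
  [[-0.1,0.05,0.5,0,0,0,-1],[-0.1,0.05,1,0,0,0,-1],[-0.1,0.05,1.4,0,0,0,-1],[-0.1,0.05,1.7,0,0,0,-1],[-0.1,0.05,2.0,0,0,0,-1]],
])

```text
clock: 41.68
tool_pos: [0.5864, 0.0373, 0.0191]
tool_rot: [-0.0, 0.784, 0.62, -0.0]
ft_force: [1.1, 0.1, -1.1]
gripper_width: 0.0338
```

Call:
step_arm([
  [[0,0,0.1,0,0,0,-1],[0,0,0.15,0,0,0,-1],[0,0,0.2,0,0,0,-1],[0,0,0.2,0,0,0,-1],[0,0,0.2,0,0,0,-1]],
])

```text
clock: 42.1
tool_pos: [0.5866, 0.0375, 0.0179]
tool_rot: [0.0, 0.784, 0.621, 0.0]
ft_force: [-2.0, 0.2, 3.6]
gripper_width: 0.0338
```

```bash
python3 - <<'E'
from h import *
print(state()["ft_force"]);plan([(587.3,38.0,17.9,76.8)])
E
```

```text
[-1.98255304  0.22881019  3.60657091]
at [586.6  37.5  17.9  76.7]
[587.3  38.   17.9  76.8] -> [0.06 0.05 0.  ] rz -0.002
```

Call:
step_arm([
  [[0.05,0.05,-0.05,0,0,0,-1],[0.05,0.05,-0.05,0,0,0,-1],[0.05,0.05,-0.05,0,0,0,0.2],[0.05,0.05,-0.05,0,0,0,0.2],[0.05,0.05,-0.05,0,0,0,0.2]],
])

```text
clock: 42.52
tool_pos: [0.5873, 0.0378, 0.0181]
tool_rot: [0.0, 0.784, 0.621, 0.0]
ft_force: [-0.7, -0.3, -0.1]
gripper_width: 0.05
```

Call:
step_arm([
  [[0,0,0,0,0,0,0.2],[0,0,-1.5,0,0,0,0.2],[0,0,-4.5,0,0,0,0.2],[0,0,-8,0,0,0,0.2],[0,0,-10.5,0,0,0,0.2]],
])

```text
clock: 42.93
tool_pos: [0.5876, 0.0382, 0.1254]
tool_rot: [0.0, 0.784, 0.621, 0.001]
ft_force: [2.3, 0.5, -0.2]
gripper_width: 0.0526
```

```bash
python3 - <<'E'
from h import *
plan([(514,157,120,41.8),(440.6,275.5,120,6.9)],(587.3,38,122.5,76.8))
c=camera("scene"); P=pts(c)*1000
m=(np.hypot(P[...,0]-590,P[...,1]-40.5)<27)&(P[...,2]>41)&(P[...,2]<48);q=P[m][:,:2].astype(np.float32); print('dop',m.sum(),cv2.minAreaRect(q),cv2.minEnclosingCircle(q),'was 590.1 40.9 / 589.9 40.1')
E
```

```text
[514.  157.  120.   41.8] -> [ 9.91 -9.85  0.25] rz 0.611
[440.6 275.5 120.    6.9] -> [  2.43 -13.73  -0.  ] rz 0.609
dop 151 ((589.7679443359375, 39.46649932861328), (34.69134521484375, 35.90547180175781), 74.45719146728516) ((589.750732421875, 38.117496490478516), 21.275405883789062) was 590.1 40.9 / 589.9 40.1
```

Call:
step_arm([
  [[2,-2,0,0,0,0.122,0.2],[4,-4,0.1,0,0,0.244,0.2],[6,-5.9,0.2,0,0,0.366,0.2],[8,-7.9,0.2,0,0,0.488,0.2],[9.9,-9.9,0.2,0,0,0.61,0.2]],
])

```text
clock: 43.4
tool_pos: [0.5129, 0.158, 0.121]
tool_rot: [-0.0, 0.935, 0.353, 0.0]
ft_force: [0.1, 0.6, -0.5]
gripper_width: 0.0527
```

Call:
step_arm([
  [[0.5,-2.8,0,0,0,0.122,0.2],[1,-5.6,0,0,0,0.244,0.2],[1.5,-8.3,0,0,0,0.366,0.2],[2,-11,0,0,0,0.488,0.2],[2.4,-13.7,0,0,0,0.61,0.2]],
])

```text
clock: 43.82
tool_pos: [0.4396, 0.2762, 0.1211]
tool_rot: [-0.0, 0.998, 0.056, 0.0]
ft_force: [0.0, 0.2, 0.6]
gripper_width: 0.0528
```

Call:
step_arm([
  [[0,0,0,0,0,0,0.2],[0,0,1,0,0,0,0.2],[0,0,3,0,0,0,0.2],[0,0,4.5,0,0,0,0.2],[0,0,5,0,0,0,0.2]],
])

```text
clock: 44.23
tool_pos: [0.4399, 0.2729, 0.0684]
tool_rot: [0.001, 0.998, 0.06, -0.001]
ft_force: [-0.2, -0.9, -0.6]
gripper_width: 0.0524
```

Call:
step_arm([
  [[0,0,0,0,0,0,0.2],[0,0,0,0,0,0,0.2],[0,0,0,0,0,0,0.2],[0,0,0,0,0,0,0.2]],
])

```text
clock: 44.57
tool_pos: [0.441, 0.2752, 0.0719]
tool_rot: [-0.0, 0.998, 0.059, 0.001]
ft_force: [0.4, -0.1, 0.8]
gripper_width: 0.0524
```

```bash
python3 - <<'E'
from h import *
plan([(440.6,275.5,13.9,6.9)])
E
```

```text
at [441.  275.2  71.9   6.8]
[440.6 275.5  13.9   6.9] -> [-0.04 -0.04  5.8 ] rz -0.002
```

Call:
step_arm([
  [[-0.03,-0.03,1.5,0,0,0,0.2],[-0.03,-0.03,3,0,0,0,0.2],[-0.03,-0.03,4.5,0,0,0,0.2],[-0.03,-0.03,5.5,0,0,0,0.2],[-0.03,-0.03,5.8,0,0,0,0.2]],
])

```text
clock: 44.98
tool_pos: [0.4396, 0.275, 0.0122]
tool_rot: [0.0, 0.998, 0.059, -0.001]
ft_force: [0.2, 0.1, -0.1]
gripper_width: 0.0527
```

Call:
step_arm([
  [[0,0,0,0,0,0,0.2],[0,0,0,0,0,0,0.2],[0,0,0,0,0,0,0.2],[0,0,0,0,0,0,0.2]],
])

```text
clock: 45.32
tool_pos: [0.4405, 0.2757, 0.0139]
tool_rot: [-0.0, 0.998, 0.059, 0.001]
ft_force: [0.2, -0.0, -0.3]
gripper_width: 0.053
```

Call:
step_arm([
  [[0,0,0,0,0,0,-1],[0,0,0,0,0,0,-1],[0,0,0,0,0,0,-1],[0,0,0,0,0,0,-1],[0,0,0,0,0,0,-1]],
])

```text
clock: 45.73
tool_pos: [0.4401, 0.2756, 0.0134]
tool_rot: [-0.0, 0.998, 0.059, 0.0]
ft_force: [-0.6, 0.5, 2.9]
gripper_width: 0.0345
```

```bash
python3 - <<'E'
from h import *
s=state();print(s["gripper_width"],s["ft_force"]); a=s["tool_pos"]*1000
x,y=539.7,4.3
plan([(a[0],a[1],115,6.9),((a[0]+x)/2,(a[1]+y)/2,115,-3.2),(x,y,115,-13.2)])
E
```

```text
0.03449263434330462 [-0.61755431  0.46267376  2.92457395]
at [440.1 275.6  13.4   6.8]
[440.1 275.6 115.    6.9] -> [  0.     0.   -10.16] rz -0.002
[489.9 139.9 115.   -3.2] -> [ 3.31 14.06 -0.  ] rz 0.176
[539.7   4.3 115.  -13.2] -> [ 5.73 13.27 -0.  ] rz 0.175
```

Call:
step_arm([
  [[0,0,-2,0,0,0,-1],[0,0,-5,0,0,0,-1],[0,0,-8.5,0,0,0,-1],[0,0,-10.2,0,0,0,-1]],
])

```text
clock: 46.07
tool_pos: [0.4407, 0.2762, 0.1182]
tool_rot: [-0.001, 0.998, 0.06, 0.001]
ft_force: [-0.2, -0.7, -1.3]
gripper_width: 0.0342
```

Call:
step_arm([
  [[0.6,2.5,0,0,0,0.04,-1],[1.3,5.5,0,0,0,0.08,-1],[2,8.7,0,0,0,0.12,-1],[2.8,12,0,0,0,0.16,-1],[3.3,14.1,0,0,0,0.175,-1]],
])

```text
clock: 46.48
tool_pos: [0.4901, 0.1355, 0.115]
tool_rot: [0.001, 1.0, -0.03, -0.0]
ft_force: [1.0, -0.2, -0.9]
gripper_width: 0.0341
```

Call:
step_arm([
  [[1.2,2.8,0,0,0,0.04,-1],[2.6,6,0,0,0,0.08,-1],[4,9.2,0,0,0,0.12,-1],[5.2,12,0,0,0,0.16,-1],[5.7,13.3,0,0,0,0.175,-1]],
])

```text
clock: 46.9
tool_pos: [0.5396, -0.0017, 0.1149]
tool_rot: [0.001, 0.993, -0.119, 0.0]
ft_force: [0.6, -0.9, -0.5]
gripper_width: 0.0338
```

Call:
step_arm([
  [[0,0,0,0,0,0,-1],[0,0,1,0,0,0,-1],[0,0,3.5,0,0,0,-1],[0,0,6,0,0,0,-1],[0,0,7.5,0,0,0,-1]],
])

```text
clock: 47.32
tool_pos: [0.5369, 0.0058, 0.0375]
tool_rot: [-0.0, 0.994, -0.113, -0.001]
ft_force: [-1.1, -0.7, -1.7]
gripper_width: 0.034
```

Call:
step_arm([
  [[0,0,0,0,0,0,-1],[0,0,0,0,0,0,-1],[0,0,0,0,0,0,-1],[0,0,0,0,0,0,-1],[0,0,0,0,0,0,-1]],
])

```text
clock: 47.73
tool_pos: [0.5396, 0.0037, 0.0413]
tool_rot: [-0.0, 0.993, -0.115, 0.001]
ft_force: [0.6, -0.0, -1.2]
gripper_width: 0.0343
```

```bash
python3 - <<'E'
from h import *
plan([(539.2,4.4,18.4,-13.2)])
E
```

```text
at [539.6   3.7  41.3 -13.2]
[539.2   4.4  18.4 -13.2] -> [-0.06 -0.06  2.29] rz -0.0
```

Call:
step_arm([
  [[0,-0.06,0.5,0,0,0,-1],[0,-0.06,1,0,0,0,-1],[0,-0.06,1.4,0,0,0,-1],[0,-0.06,1.7,0,0,0,-1],[0,-0.06,2.0,0,0,0,-1]],
])

```text
clock: 48.15
tool_pos: [0.5388, 0.0038, 0.0196]
tool_rot: [0.0, 0.993, -0.115, -0.0]
ft_force: [0.3, -0.9, -1.8]
gripper_width: 0.0338
```

Call:
step_arm([
  [[0,0,0.1,0,0,0,-1],[0,0,0.15,0,0,0,-1],[0,0,0.2,0,0,0,-1],[0,0,0.2,0,0,0,-1],[0,0,0.2,0,0,0,-1]],
])

```text
clock: 48.57
tool_pos: [0.5391, 0.0038, 0.0184]
tool_rot: [0.0, 0.993, -0.115, 0.0]
ft_force: [-2.4, 0.1, 2.6]
gripper_width: 0.0345
```

```bash
python3 - <<'E'
from h import *
print(state()["ft_force"]);plan([(539.2,4.4,18.2,-13.2)])
E
```

```text
[-2.44189084  0.06575492  2.58086   ]
at [539.1   3.8  18.4 -13.2]
[539.2   4.4  18.2 -13.2] -> [-0.   -0.06  0.02] rz -0.001
```

Call:
step_arm([
  [[0,-0.04,-0.05,0,0,0,-1],[0,-0.04,-0.05,0,0,0,0.2],[0,-0.04,-0.05,0,0,0,0.2],[0,-0.04,-0.05,0,0,0,0.2],[0,-0.04,-0.05,0,0,0,0.2]],
])

```text
clock: 48.98
tool_pos: [0.5393, 0.0043, 0.0186]
tool_rot: [-0.0, 0.993, -0.115, 0.0]
ft_force: [-0.7, 0.3, 1.0]
gripper_width: 0.052
```

Call:
step_arm([
  [[0,0,0,0,0,0,0.2],[0,0,-1.5,0,0,0,0.2],[0,0,-4.5,0,0,0,0.2],[0,0,-8.5,0,0,0,0.2],[0,0,-12.5,0,0,0,0.2]],
])

```text
clock: 49.4
tool_pos: [0.5382, 0.0043, 0.1443]
tool_rot: [0.0, 0.993, -0.115, -0.001]
ft_force: [1.6, 0.3, -0.0]
gripper_width: 0.053
```

Call:
step_arm([
  [[-1.5,3,-0.7,0,0,0,0.2],[-3,6,-1.5,0,0,0,0.2],[-4.5,9,-2.2,0,0,0,0.2],[-6,12,-3,0,0,0,0.2],[-7,15,-4,0,0,0,0.2]],
])

```text
clock: 49.82
tool_pos: [0.4346, -0.1265, 0.1838]
tool_rot: [0.0, 0.993, -0.115, -0.0]
ft_force: [0.8, -0.2, -0.4]
gripper_width: 0.0528
```

Call:
step_arm([
  [[-1,3,-0.7,0,0,0,0.2],[-2,6,-1.5,0,0,0,0.2],[-3,9,-2.2,0,0,0,0.2],[-4,12,-3,0,0,0,0.2],[-5,15,-4,0,0,0,0.2]],
])

```text
clock: 50.23
tool_pos: [0.3523, -0.2613, 0.224]
tool_rot: [-0.0, 0.993, -0.115, 0.0]
ft_force: [1.0, -0.1, 0.2]
gripper_width: 0.0525
```

Call:
step_arm([
  [[0,3,0,0,0,0,0.2],[0,6,0,0,0,0,0.2],[0,9,0,0,0,0,0.2],[0,12,0,0,0,0,0.2],[0,14,0,0,0,0,0.2]],
])

```text
clock: 50.65
tool_pos: [0.3202, -0.3993, 0.2237]
tool_rot: [0.001, 0.993, -0.116, 0.0]
ft_force: [1.0, -0.6, -0.0]
gripper_width: 0.0526
```

```bash
python3 - <<'E'
from h import *
c=camera("scene"); save(c,"s9"); t=camera("top"); save(t,"t9")
P0=dict(np.load("/tmp/top.npz"))
for lab,cc in(("before",P0),("now",t)):
    P=pts(cc)*1000; z=P[...,2]
    for k,s,a,b in(("left",(4,45),41,48),("right",(4,-45),54,63),("front",(-36,0),29,50)):
        m=(np.hypot(P[...,0]-nook(*s)[0],P[...,1]-nook(*s)[1])<27)&(z>a)&(z<b); q=P[m][:,:2].astype(np.float32)
        r=cv2.minAreaRect(q); print(lab,k,m.sum(),np.round(r[0],1),round(r[2],1),np.round(cv2.minEnclosingCircle(q)[0],1),'mean',np.round(q.mean(0),1),np.round(np.percentile(z[m],[50,95]),1))
    m=(np.hypot(P[...,0]-487,P[...,1]+261)<26)&(z>58)&(z<73)
    if m.sum(): print('loupe',cv2.minEnclosingCircle(P[m][:,:2].astype(np.float32)),np.median(z[m]))
v=np.vstack([cv2.resize(i["image"][a:b,d:e,::-1],(w,h),interpolation=cv2.INTER_CUBIC) for i,a,b,d,e,w,h in((c,110,300,70,420,700,380),)])
cv2.imwrite("pics/s9c.png",v)
cv2.imwrite("pics/t9c.png",cv2.resize(t["image"][180:320,205:445,::-1],None,fx=3,fy=3,interpolation=cv2.INTER_CUBIC))
E
```

```text
before left 291 [587.5  39. ] 76.8 [587.4  39.2] mean [587.1  38.8] [44.6 46.7]
before right 279 [567.1 -48.9] 0.9 [567.1 -48.6] mean [567.  -48.4] [58.6 60.5]
before front 310 [538.6   4.6] 76.7 [538.2   4.6] mean [538.3   4.1] [42.3 47.9]
now left 286 [587.   39.2] 76.9 [586.6  39.2] mean [586.6  38.9] [44.5 46.9]
now right 273 [566.2 -48.9] 46.3 [566.6 -48.6] mean [566.3 -48.7] [58.5 61. ]
now front 311 [538.6   4.3] 75.4 [538.6   4.1] mean [538.5   4. ] [42.  48.2]
loupe ((487.1934509277344, -260.61407470703125), 19.39084815979004) 67.81170257049507
```

View pics/s9c.png

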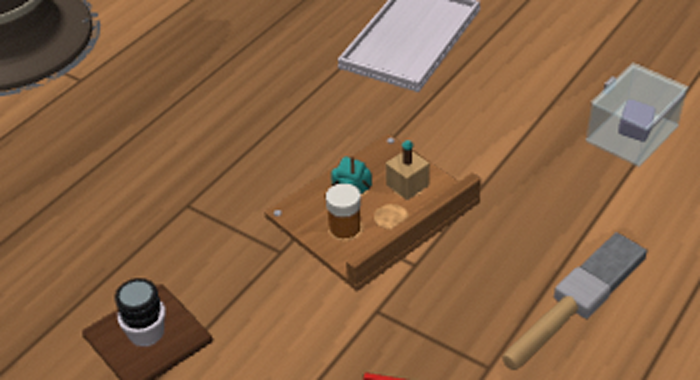

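View pics/t9c.png

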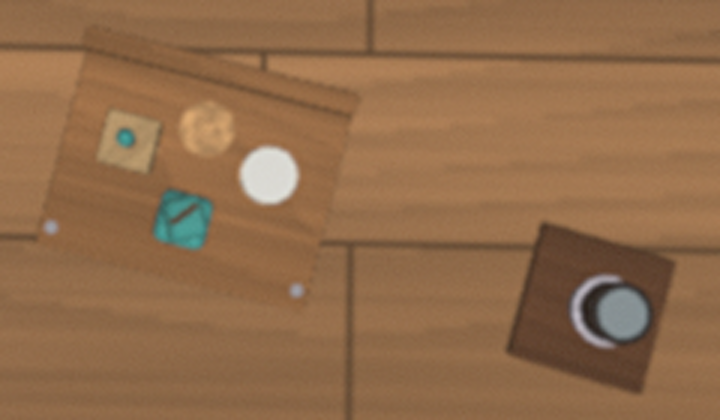

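Stone, jar and dop stand within 1 mm of their first positions. The loupe is home in the cup, with its offset in the top view due only to parallax (measured centre (487.2, -260.6)). Handing in.

```bash
python3 -c "
from cell import finish_job; print(finish_job())"
```

```text
the job is handed in; nothing more can be done
None
```

The job is done and handed in at about 51 s on the robot's clock, well under the 141 s limit. The stone, jar and dop stick went into the tray, the loupe went into the cone cup, and then the jar, dop stick and stone went back in that order.

**Detour with the loupe:** My first grip on it was too low: the fingertips would have reached the cup rim before the loupe was home. I stood it briefly on the free table, regripped it higher, and lowered it until about 8 N of contact showed at the expected height.

**Last checks:**
- **Loupe:** centred on the cup axis to within about 1 mm. After release its top measured 67.1 mm from the scene camera and 67.8 mm from the top camera, against 67 mm expected when fully home. It was level in the scene check.
- **Stone, jar and dop stick:** upright and within about 1 mm of their first positions in the top view. The stone's measured angle differs by about 1.3°.
- **Disagreements:** earlier scene-camera checks, made just after release, put the jar about 1.4 mm and the dop stick about 1.5 to 2 mm from where they had been. I trusted the top view, because the scene camera showed about 2 mm of bias against the gripper.
- **Small drop:** the jar fell about 2 to 3 mm onto the tray floor when first set down, but stayed upright.
- **Specimen box:** I never went near it, and it looks undisturbed in the last picture; I did not measure it.

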